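Drive the wedge of a fingerboard clamp-up

TASK

Dry-clamp the three ash staves of the climbing fingerboard: slide the beech wedge by hand, thin end first and flat on the base, into the tapering gap of the wedge clamp and let go of it, then tap it in with the mallet, in separate light taps and no heavy blow, until it goes no further and the staves are squeezed tight together, all still standing flat on the base. Then lay the mallet back down on the bench top, off the clamp, and leave the climbing gear where it lies.

Things in the scene. Friction and masses are not known exactly. Their poses are not given: they have to be found in the camera images.
- clamp: wedge clamp fixed to the bench: plywood base 180 (x) x 230 (y) x 15 mm high, origin at the centre of its underside on the bench top. On it, 30 mm high above the base, an angled dark-wood cleat on its -x side and a straight dark-wood stop rail on its +x side (inner face near x = +55 mm), between them three staves. The wedge gap runs along y between cleat and nearest stave; it is open at the +y end
- cleat_end (a point): point on the cleat's inner face (the gap's -x side) at the open end of the gap, 30 mm above the bench; in the clamp's frame (-44.5, 93, 30) mm. Axes as the clamp's. From here the upright face runs straight to (-26.5, -50) mm: the gap narrows by 1 mm for every 8 mm towards -y. The wedge goes in here, thin end towards -y
- stave_a_mid (a point): centre of the ash stave nearest the stop rail: 24 (x) x 200 (y) x 40 mm high, 0.14 kg, standing loose on the clamp's base, cord holes marked on its top. Axes as the clamp's. The stop rail is bolted through slots and its place differs by a few mm from job to job, so where the wedge will stop is not known beforehand and must be felt
- stave_b_mid (a point): centre of the middle stave, the same size, with two finger pockets milled in its top. The staves stand with gaps of up to a few mm between them and to the stop rail; each slides at a push of about 1 N
- stave_c_mid (a point): centre of the stave nearest the cleat, the same size, plain; its face towards the cleat (12 mm from its centre) is the other side of the wedge gap
- wedge_mid (a point): centre (half-way along and half-way up) of the reddish beech wedge, 0.085 kg: 160 mm long along its y axis, 30 mm high, 14 mm thick (x) at the thin end (-y), 34 mm at the thick end (+y), each side turned 3.56 deg from y, so its taper is the gap's. It lies on the bench; in the gap its centre is 30 mm above the bench. Dry wood on wood, friction about 0.6: driven tight, it stays
- wedge_butt (a point): centre of the wedge's thick end face, which the mallet strikes. With the wedge tight it still stands 10 to 50 mm out past the +y edge of the clamp's base. The mallet at 0.1 m/s gives it a light tap, at 0.25 m/s already a heavy blow; a push of about 5 N slides the loose wedge and staves, 12 to 20 N jams them tight
- mallet_head (a point): centre of the mallet's head, 20 mm above the bench as it lies. Soft-faced mallet, 0.35 kg: head a cylinder 40 mm in diameter, 80 mm long along its y axis, a white striking face at each end; the round handle, 22 mm in diameter, leaves the head along -x at the same height and ends 205 mm from the head's centre in a 39 mm pommel
- cam: bystander: orange four-lobe camming device lying on its side, about 150 x 62 x 42 mm; origin under its middle
- ascender: bystander: silver handled rope ascender with a spring cam and black grip, lying flat, 190 x 75 x 25 mm; origin under its middle
- biner_a: bystander: purple aluminium carabiner lying flat, about 105 x 60 x 11 mm; origin under its middle
- biner_b: bystander: second purple aluminium carabiner, the same; origin under its middle
- whistle: bystander: small black plastic whistle, about 55 x 22 x 21 mm; origin under its middle
- battery_case: bystander: steel headlamp battery case, 60 x 82 x 30 mm, with a small toggle switch cover on its top (41 mm high in all); origin under its middle
Things that resemble listed ones, but are neither listed nor needed, are in the scene too. Leave any purple or yellow look-alike of the part that bears wedge_mid alone.

How it is judged:
By the outcome, as a careful person would: the job done as asked, in the order asked, and still so for the second after the job is handed in, with the robot touching nothing.
It also fails if it takes over 62 s, if anything falls off the work surface, if the arm or the gripper's body presses on something with over 40 N, if the wrist force passes 120 N, or if a joint passes its speed limit or range.

ROBOT

A 6-joint arm with a two-finger parallel gripper is mounted at the origin on the work surface. World frame = base frame: x ahead of the robot, y to its left, z up, the work surface at z = 0. Lengths are in mm, angles in rad, forces in N, time in s.
With the tool pointing down it reaches from about 350 to 975 mm from the base axis. Payload 7.1 kg.
Tool frame: the origin (TCP) lies midway between the tips of the shut fingers; the grasp point (between the pads) lies 19 mm behind it (ctrl.hold_point_z is the distance from the TCP to the grasp point, in mm); z points along the fingers, y is the direction in which the jaws open and shut (so a half turn about z gives the same grasp; the last joint's range is limited). The gripper opens to 88 mm and grips with 3 to 60 N. Pads are 20 mm wide; open, the fingers measure 115 mm over their backs; the gripper's body (75 mm by 178 mm) begins 61 mm behind the grasp point.
Start: joints at [-1.303, 0.423, 1.63, -0, 1.089, -0.019], TCP at [176.821, -599.449, 222.675] pointing down, gripper open.
Joint ranges: [-3, 3], [-0.9, 2.11], [0.09, 2.58], [-1.31, 4.45], [0.11, 2.69], [-2.54, 2.54]. Speed limits (rad/s): [2.39, 2.39, 3.01, 3.14, 3.14, 3.14].

INTERFACE

Orientations are given as a rotation vector (axis times angle).
In Python, from workcell import ctrl, eyes gives the robot as it stands.
- The arm moves only by the tool move_arm, never from a script. Its argument "deltas" is a list of rows, each a list of 6 numbers: the shift along the tool's x, y, z in mm, then the turn, a rotation vector about the tool's x, y, z in rad. A call has 1 to 5 rows; each row shifts and turns the pose as measured when the row begins, along the tool's axes as they then stand; what a row does not reach is not made up. A row lasts 1/12 s, in which the tool goes at most 41.7 mm and 7.16 degrees, less where a joint would pass 70% of its speed; a pose out of reach is approached as far as the arm can. A call is refused whole if a number of a shift passes 41.7 or a number of a turn 0.125, either way. A call with a gripper value outside its range is refused whole. "hand" is the closure, from -1 (fully open) to 1 (shut), set as the call begins (left out, the last holds). The fingers move at their own pace and stop on an object; the grip force is fixed at half the most. Time passes only in rows, so rows that do not move let the fingers close. It gives the time, the measured TCP pose, the force and the opening at its end, in the units of the state.
- ctrl.get_obs(): the state, without advancing time (a new reading comes with each control period).
- eyes.get_image(name): name is "scene" or "top" or "wrist"; returns a dict with "frame" (480x640x3 uint8, red, green, blue), "range_z" (480x640 float32, mm along the optical axis (not along the pixel's ray), 0 where there is no reading), "fx", "fy", "cx", "cy" (pixels), "D" ([k1, k2, p1, p2, k3] as OpenCV has them; the pictures are not rectified), "cam_to_world" (4x4, takes a point from camera to world coordinates). Camera axes: x right, y down, z forward; pixel columns grow to the right and rows downward; lengths in mm; the calibration is good to about 2 mm. A picture is of the moment at which its call begins.
- ctrl.close_job(): hands the job in, once; it reports no verdict.
The state is a dict: "t": time; "qpos": joint angles; "qvel": joint speeds; "joint_torque": joint torques, N m; "ee_pos": TCP position; "orientation": TCP orientation; "ft_force": force on the tool from outside, world axes, zero at the start; "moment": the same for the moment, N m; "width": finger opening in mm.
Only numpy, scipy, OpenCV 4.12 (cv2) and the standard library are available. Lean on these libraries where they do the work, as an engineer would, in place of code of your own. Each camera call takes 0.05 s, during which the arm holds its last target.

## Working session

There is one attempt and no reset: what is moved stays moved. The work goes in short steps, Python scripts to look and compute and a tool call to move; the robot and the scene stay as the last step left them, time stands still between calls to the robot, and variables do not carry over. Pictures are saved under pics/ and viewed, and the job is handed in when it is done.

Besides the shell and the picture viewer there is one more tool, called after "Call:" by a JSON object that holds its "op" and its "data", one argument or row to a line. move_arm: Moves the arm, as the interface text tells. Its arguments: {"type":"object","properties":{"deltas":{"type":"array"},"hand":{"type":"number"}},"required":["deltas"]}

```bash
ls; mkdir -p pics; cat > h.py <<'E'
import numpy as np, cv2
from workcell import ctrl, eyes
def shot(name,fn):
    im=eyes.get_image(name); cv2.imwrite('pics/'+fn,cv2.cvtColor(im['frame'],cv2.COLOR_RGB2BGR))
    np.savez('pics/'+fn+'.npz',**{k:np.asarray(v) for k,v in im.items()})
    return im
def load(fn): return dict(np.load('pics/'+fn+'.npz'))
def ray(im,uv):
    K=np.array([[im['fx'],0,im['cx']],[0,im['fy'],im['cy']],[0,0,1]],float)
    p=cv2.undistortPoints(np.array(uv,float).reshape(-1,1,2),K,np.array(im['D'],float)).reshape(-1,2)
    d=np.c_[p,np.ones(len(p))]; T=np.array(im['cam_to_world'])
    return T[:3,3], d@T[:3,:3].T
def onplane(im,uv,z):
    o,d=ray(im,uv); return o+d*((z-o[2])/d[:,2])[:,None]
def depthpt(im,uv):
    o,d=ray(im,uv); r=np.array([im['range_z'][int(round(v)),int(round(u))] for u,v in np.array(uv).reshape(-1,2)])
    return o+d*r[:,None]
def proj(im,P):
    T=np.linalg.inv(np.array(im['cam_to_world']));K=np.array([[im['fx'],0,im['cx']],[0,im['fy'],im['cy']],[0,0,1]],float)
    return cv2.projectPoints(np.array(P,float).reshape(-1,1,3),cv2.Rodrigues(T[:3,:3])[0],T[:3,3],K,np.array(im['D'],float))[0].reshape(-1,2)
E
python3 - <<'E'
from h import *
for n in ['top','scene','wrist']:
    im=shot(n,n+'0.png'); print(n,im['fx'],np.round(im['cam_to_world'],3).tolist())
print(ctrl.get_obs(), ctrl.hold_point_z)
E
```

```text
pics
top 534.6920611398308 [[0.023, -0.983, 0.183, 319.207], [-1.0, -0.022, 0.01, 43.756], [-0.005, -0.183, -0.983, 1215.197], [0.0, 0.0, 0.0, 1.0]]
scene 576.6949276452965 [[0.029, 0.764, -0.644, 1522.824], [0.999, -0.012, 0.031, -27.096], [0.016, -0.645, -0.764, 1200.328], [0.0, 0.0, 0.0, 1.0]]
wrist 368.1235890997785 [[0.283, -0.922, -0.264, 248.735], [-0.959, -0.273, -0.075, -577.767], [-0.003, 0.275, -0.962, 383.832], [0.0, 0.0, 0.0, 1.0]]
{'t': 0.15, 'qpos': array([-1.30297335e+00,  4.23696996e-01,  1.63047943e+00,  3.38492027e-05,
        1.08864481e+00, -1.90005430e-02]), 'qvel': array([-2.60782747e-04, -2.90951881e-03, -2.10064012e-03,  6.08960376e-07,
       -4.25130487e-04, -1.56961706e-03]), 'joint_torque': array([-7.87930105e-06, -5.44983888e+01, -2.73920596e+01,  6.43819431e-02,
        2.05408805e-02, -6.68725397e-05]), 'ee_pos': array([ 176.73543525, -599.03946215,  222.07425556]), 'orientation': array([-3.10813479e+00, -4.48799364e-01,  1.92671584e-04]), 'ft_force': array([-0.06425023, -0.76481592,  0.14058211]), 'moment': array([-0.03280954,  0.03375394,  0.0155783 ]), 'width': 87.97307295645564} 18.700000000000003
```

View pics/top0.png

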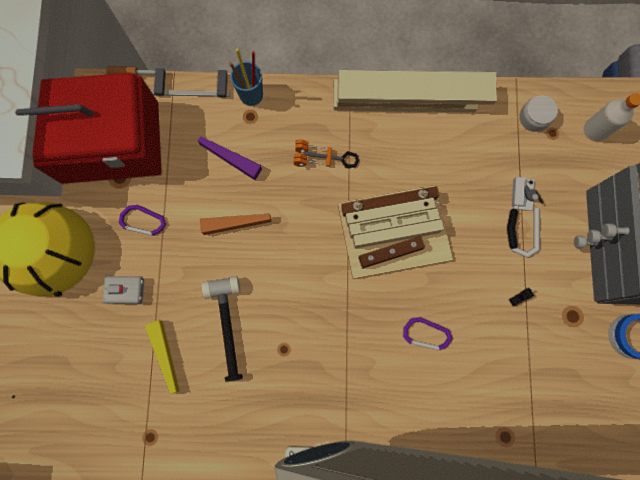

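View pics/scene0.png

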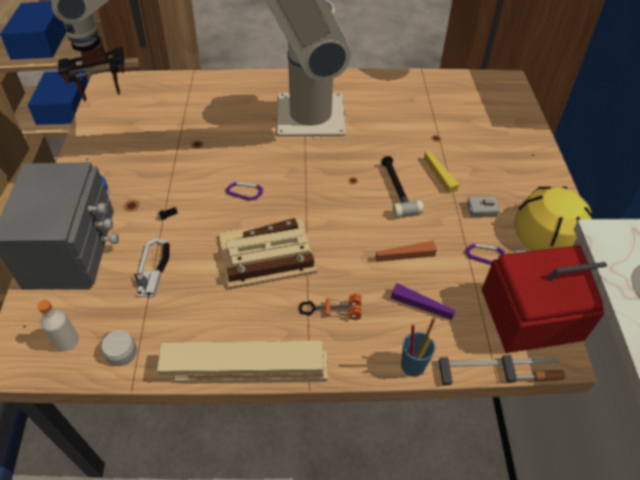

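```bash
python3 - <<'E'
from h import *
im=load('top0.png'); f=cv2.cvtColor(im['frame'],cv2.COLOR_RGB2BGR)
a=cv2.resize(f[170:290,330:465],None,fx=5.5,fy=5,interpolation=cv2.INTER_CUBIC)
cv2.imwrite('pics/crop_clamp.png',cv2.resize(f[175:285,330:465],None,fx=5.5,fy=5.5,interpolation=cv2.INTER_CUBIC)[:600,:800])
cv2.imwrite('pics/crop_wm.png',cv2.resize(f[200:390,190:290],None,fx=3,fy=3,interpolation=cv2.INTER_CUBIC))
hsv=cv2.cvtColor(f,cv2.COLOR_BGR2HSV)
for p in [(235,223),(210,223),(260,218),(225,255),(220,287),(375,255),(300,260)]: print(p,hsv[p[1],p[0]], depthpt(im,[p]).round(1))
E
```

```text
(235, 223) [ 12 167 159] [[587.4 237.6  31.1]]
(210, 223) [ 12 168 159] [[586.5 294.5  29.7]]
(260, 218) [ 12 169 157] [[599.8 181.1  33.5]]
(225, 255) [ 16 119 171] [[518.3 261.6   1.1]]
(220, 287) [ 17  23 153] [[440.5 262.1  37.8]]
(375, 255) [ 11 185  80] [[518.9 -78.9  42.9]]
(300, 260) [ 17 118 171] [[510.9  88.9  -1.7]]
```

View pics/crop_clamp.png

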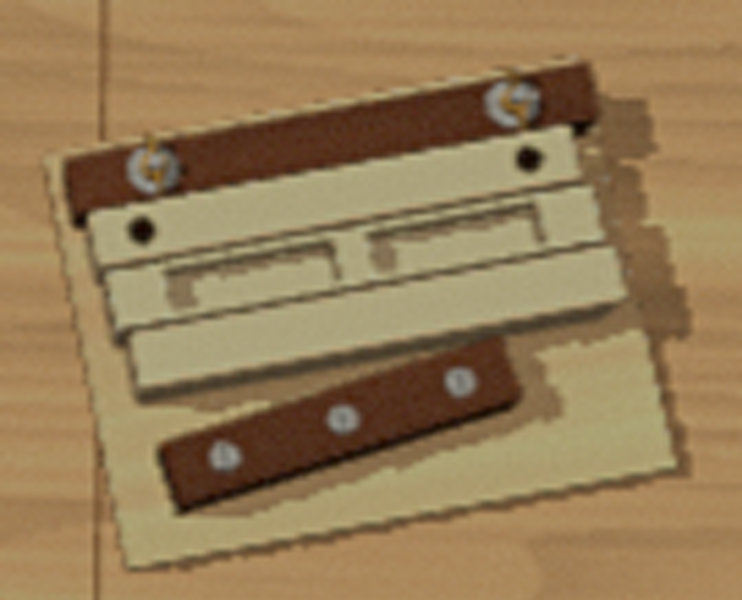

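View pics/crop_wm.png

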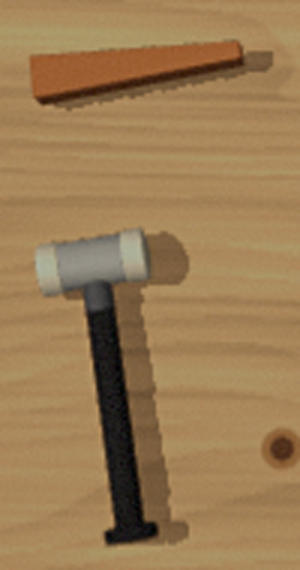

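```bash
python3 - <<'E'
from h import *
im=load('top0.png')
c=lambda p:[(p[0]+.5)/5.5+330-.5,(p[1]+.5)/5.5+175-.5]
def pp(n,L,z):
    P=onplane(im,[c(p) for p in L],z); print(n,P.round(1)[:,:2].tolist()); return P
b=pp('base TL BL BR',[(48,158),(130,568),(680,470)],15)
e1=b[0]-b[1];e2=b[1]-b[2]
print(np.linalg.norm(e1),np.linalg.norm(e2),'yaw',np.arctan2(e1[1],e1[0]),np.arctan2(-e2[0],e2[1]))
k=pp('cleat inner',[(160,444),(498,338)],45); d=k[0]-k[1];print(np.arctan2(-d[0],d[1]),np.linalg.norm(d))
for n,L in [('c lo',[(137,390),(627,298)]),('c hi',[(127,338),(612,248)]),('b hi',[(103,268),(590,185)]),('a hi',[(88,208),(572,125)])]:
    s=pp(n,L,55);d=s[0]-s[1];print(np.arctan2(-d[0],d[1]),np.linalg.norm(d))
pp('rail inner',[(78,218),(590,125)],45)
w=lambda p:[(p[0]+.5)/3+190-.5,(p[1]+.5)/3+200-.5]
W=onplane(im,[w(p) for p in [(30,55),(36,97),(241,41),(242,60)]],30);print('wedge',W.round(1)[:,:2].tolist())
a=(W[0]+W[1])/2;t=(W[2]+W[3])/2;d=a-t;print(np.linalg.norm(d),np.arctan2(-d[0],d[1]),(a+t)/2,np.linalg.norm(W[0]-W[1]),np.linalg.norm(W[2]-W[3]))
M=onplane(im,[w(p) for p in [(42,270),(143,254),(98,300),(131,530)]],20);print('mallet',M.round(1)[:,:2].tolist())
E
```

```text
base TL BL BR [[643.1, 3.3], [470.3, -32.9], [516.1, -258.2]]
176.6252843822608 229.8502211932896 yaw 0.20694084146481442 0.2009781346195836
cleat inner [[517.0, -42.6], [563.7, -178.8]]
0.32978482569795764 143.9604383391107
c lo [[537.1, -32.5], [579.1, -228.6]]
0.2110130779978876 200.6184120647909
c hi [[558.3, -28.2], [599.6, -223.0]]
0.2090901606046152 199.13487563839243
b hi [[586.9, -18.2], [625.6, -214.7]]
0.19442641634995442 200.19949082314304
a hi [[611.7, -11.9], [650.6, -207.8]]
0.1957018190427354 199.77202225837803
rail inner [[610.0, -8.3], [653.6, -217.3]]
wedge [[597.5, 318.5], [565.1, 312.0], [612.1, 159.2], [597.3, 157.9]]
158.44029420616923 0.14813548581187394 [592.97599947 236.87828238  30.        ] 33.034774725884546 14.851150076958552
mallet [[435.6, 301.5], [449.2, 227.0], [414.2, 258.6], [249.3, 225.2]]
```

```bash
cat > plan.py <<'E'
import sys
from h import *
from scipy.spatial.transform import Rotation as Ro
def plan(x,y,z,a,n=5,cap=40,grow=1.0):
    """a = yaw of tool y axis, tool pointing down"""
    o=ctrl.get_obs(); p=np.array(o['ee_pos']);R=Ro.from_rotvec(o['orientation'])
    Rt=Ro.from_matrix(np.array([[-np.sin(a),np.cos(a),0],[np.cos(a),np.sin(a),0],[0,0,-1]]).T)
    t=np.array([x,y,z],float); rows=[]
    for i in range(n):
        d=t-p; L=np.linalg.norm(d); 
        if L>cap: d*=cap/L
        w=(R.inv()*Rt).as_rotvec(); A=np.linalg.norm(w)
        if A>.12: w*=.12/A
        dl=R.inv().apply(d)
        rows.append([round(v,1) for v in dl]+[round(v,3) for v in w])
        p=p+d;R=R*Ro.from_rotvec(w)
        if L<.05 and A<.002: break
    print('t',round(o['t'],2),'pos',np.round(o['ee_pos'],1),'yaw_y',np.round(np.arctan2(*Ro.from_rotvec(o['orientation']).as_matrix()[[1,0],1]),3),'F',np.round(o['ft_force'],1),'w',round(o['width'],1))
    for i in range(0,len(rows),5): print(str(rows[i:i+5]).replace(' ',''))
if __name__=='__main__':
    v=[float(s) for s in sys.argv[1:]]; plan(*v[:4],n=int(v[4]) if len(v)>4 else 5,cap=v[5] if len(v)>5 else 40)
E
python3 plan.py 588 272 120 0.148 30
```

```text
t 0.15 pos [ 176.7 -599.   222.1] yaw_y -1.284 F [-0.1 -0.8  0.1] w 88.0
[[np.float64(26.5),np.float64(-29.7),np.float64(4.3),np.float64(-0.0),np.float64(-0.0),np.float64(-0.12)],[np.float64(29.8),np.float64(-26.3),np.float64(4.2),np.float64(-0.0),np.float64(-0.0),np.float64(-0.12)],[np.float64(32.8),np.float64(-22.5),np.float64(4.2),np.float64(-0.0),np.float64(-0.0),np.float64(-0.12)],[np.float64(35.2),np.float64(-18.5),np.float64(4.2),np.float64(-0.0),np.float64(-0.0),np.float64(-0.12)],[np.float64(37.2),np.float64(-14.1),np.float64(4.2),np.float64(-0.0),np.float64(-0.0),np.float64(-0.12)]]
[[np.float64(38.6),np.float64(-9.6),np.float64(4.2),np.float64(-0.0),np.float64(-0.0),np.float64(-0.12)],[np.float64(39.5),np.float64(-4.9),np.float64(4.2),np.float64(-0.0),np.float64(-0.0),np.float64(-0.12)],[np.float64(39.8),np.float64(-0.1),np.float64(4.2),np.float64(-0.0),np.float64(-0.0),np.float64(-0.12)],[np.float64(39.5),np.float64(4.7),np.float64(4.2),np.float64(-0.0),np.float64(-0.0),np.float64(-0.12)],[np.float64(38.7),np.float64(9.3),np.float64(4.2),np.float64(-0.0),np.float64(-0.0),
[... 962 characters left out ...]
1),np.float64(22.1),np.float64(4.2),np.float64(-0.0),np.float64(-0.0),np.float64(-0.0)]]
[[np.float64(33.1),np.float64(22.1),np.float64(4.2),np.float64(0.0),np.float64(0.0),np.float64(-0.0)],[np.float64(33.1),np.float64(22.1),np.float64(4.2),np.float64(-0.0),np.float64(-0.0),np.float64(-0.0)],[np.float64(33.1),np.float64(22.1),np.float64(4.2),np.float64(0.0),np.float64(0.0),np.float64(-0.0)],[np.float64(33.1),np.float64(22.1),np.float64(4.2),np.float64(-0.0),np.float64(-0.0),np.float64(-0.0)],[np.float64(7.1),np.float64(4.8),np.float64(0.9),np.float64(0.0),np.float64(0.0),np.float64(-0.0)]]
[[np.float64(0.0),np.float64(0.0),np.float64(0.0),np.float64(-0.0),np.float64(-0.0),np.float64(-0.0)]]
```

```bash
sed -i 's/rows.append(.*/rows.append([float(round(v,1)) for v in dl]+[float(round(v,3))+0.0 for v in w])/' plan.py
```

Call:
{"op": "move_arm", "data": {
  "deltas": [
    [26.5, -29.7, 4, 0, 0, -0.12],
    [30, -26.3, 4, 0, 0, -0.12],
    [33, -22.5, 4, 0, 0, -0.12],
    [35, -18.5, 4, 0, 0, -0.12],
    [37, -14, 4, 0, 0, -0.12]
  ],
  "hand": -1
}}

```text
t: 0.57
ee_pos: [260.4, -419.9, 200.3]
orientation: [2.825, 1.366, -0.002]
ft_force: [1.0, 0.1, 0.5]
width: 87.8
```

Call:
{"op": "move_arm", "data": {
  "deltas": [
    [38.6, -9.6, 4, 0, 0, -0.12],
    [39.5, -4.9, 4, 0, 0, -0.12],
    [39.8, 0, 4, 0, 0, -0.12],
    [39.5, 4.7, 4, 0, 0, -0.12],
    [38.7, 9.3, 4, 0, 0, -0.12]
  ]
}}

```text
t: 0.98
ee_pos: [342.0, -229.3, 178.7]
orientation: [2.268, 2.169, -0.003]
ft_force: [0.9, -1.1, 0.2]
width: 88.0
```

Call:
{"op": "move_arm", "data": {
  "deltas": [
    [37.3, 13.9, 4, 0, 0, -0.12],
    [35.3, 18.3, 4, 0, 0, -0.1],
    [33, 22, 4, 0, 0, 0],
    [33, 22, 4, 0, 0, 0],
    [33, 22, 4, 0, 0, 0]
  ]
}}

```text
t: 1.4
ee_pos: [420.4, -37.2, 157.8]
orientation: [1.994, 2.421, -0.003]
ft_force: [0.8, -0.9, 0.4]
width: 87.9
```

```bash
python3 plan.py 588 272 120 0.148 15
```

```text
t 1.4 pos [420.4 -37.2 157.8] yaw_y 0.193 F [ 0.8 -0.9  0.4] w 87.9
[[30.7,25.3,4.2,0.002,0.005,0.045],[31.8,23.9,4.3,0.0,0.0,0.0],[31.8,23.9,4.3,0.0,0.0,0.0],[31.8,23.9,4.3,0.0,0.0,0.0],[31.8,23.9,4.3,0.0,0.0,0.0]]
[[31.8,23.9,4.3,0.0,0.0,0.0],[31.8,23.9,4.3,0.0,0.0,0.0],[31.8,23.9,4.3,0.0,0.0,0.0],[26.8,20.1,3.6,0.0,0.0,0.0],[0.0,0.0,0.0,0.0,0.0,0.0]]
```

Call:
{"op": "move_arm", "data": {
  "deltas": [
    [30.7, 25.3, 4.2, 0.002, 0.005, 0.045],
    [31.8, 24, 4.3, 0, 0, 0],
    [31.8, 24, 4.3, 0, 0, 0],
    [31.8, 24, 4.3, 0, 0, 0],
    [31.8, 24, 4.3, 0, 0, 0]
  ]
}}

```text
t: 1.82
ee_pos: [515.7, 146.9, 135.2]
orientation: [-2.051, -2.379, 0.001]
ft_force: [0.6, -1.4, -0.3]
width: 88.0
```

Call:
{"op": "move_arm", "data": {
  "deltas": [
    [31.8, 24, 4.3, 0, 0, 0],
    [31.8, 24, 4.3, 0, 0, 0],
    [30, 22, 4.3, 0, 0, 0],
    [10, 8, 1, 0, 0, 0],
    [0, 0, 0, 0, 0, 0]
  ]
}}

```text
t: 2.23
ee_pos: [581.1, 273.8, 118.5]
orientation: [-2.044, -2.386, -0.002]
ft_force: [-0.5, 0.6, 0.5]
width: 88.1
```

```bash
python3 plan.py 588 272 4 0.148 15; python3 - <<'E'
from h import *
im=shot('wrist','wrist1.png')
E
```

```text
t 2.23 pos [581.1 273.8 118.5] yaw_y 0.154 F [-0.5  0.6  0.5] w 88.1
[[-1.0,2.3,39.9,0.001,-0.001,0.006],[-1.0,2.3,39.9,0.0,0.0,0.0],[-0.9,2.0,34.7,0.0,0.0,0.0],[0.0,0.0,0.0,0.0,0.0,0.0]]
```

View pics/wrist1.png

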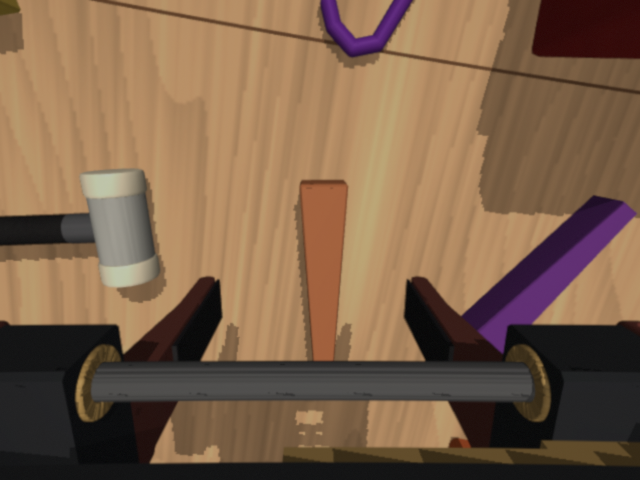

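```bash
python3 - <<'E'
from h import *
im=load('wrist1.png')
W=onplane(im,[(301,181),(347,181),(314,360),(334,360)],30);print(W.round(1)); print(((W[0]+W[1])/2).round(1))
m=(W[0]+W[1])/2-(W[2]+W[3])/2; print(np.arctan2(-m[0],m[1]))
E
python3 - <<'E'
import sys; sys.path.insert(0,'.')
from h import *
im=load('wrist1.png')
f=cv2.cvtColor(im['frame'],cv2.COLOR_RGB2HSV)
cv2.imwrite('pics/m1.png',cv2.resize(cv2.cvtColor(im['frame'],cv2.COLOR_RGB2BGR)[160:370,260:380],None,fx=2.8,fy=2.8))
E
```

```text
[[566.2 318.   30. ]
 [596.9 322.7  30. ]
 [596.2 182.8  30. ]
 [611.6 185.2  30. ]]
[581.6 320.4  30. ]
0.1623591277453149
```

Call:
{"op": "move_arm", "data": {
  "deltas": [
    [-1, 3, 40, 0, 0, 0],
    [-1, 3, 40, 0, 0, 0],
    [-1, 2, 32, 0, 0, 0],
    [0, 0, 2, 0, 0, 0],
    [0, 0, 0, 0, 0, 0]
  ]
}}

```text
t: 2.7
ee_pos: [588.2, 266.5, 4.0]
orientation: [2.046, 2.383, 0.003]
ft_force: [0.4, -0.4, 0.7]
width: 87.6
```

```bash
python3 plan.py 588.5 272 4 0.155 5
```

```text
t 2.7 pos [588.2 266.5   4. ] yaw_y 0.152 F [ 0.4 -0.4  0.7] w 87.6
[[5.4,1.1,0.0,0.002,-0.001,-0.003],[0.0,0.0,0.0,0.0,0.0,0.0]]
```

Call:
{"op": "move_arm", "data": {
  "deltas": [
    [5, 1, 0, 0, 0, 0]
  ]
}}

```text
t: 2.78
ee_pos: [587.5, 269.8, 4.4]
orientation: [2.048, 2.382, -0.001]
ft_force: [-0.0, 0.3, 0.5]
width: 87.9
```

Call:
{"op": "move_arm", "data": {
  "deltas": [
    [0, 0, 0, 0, 0, 0],
    [0, 0, 0, 0, 0, 0],
    [0, 0, 0, 0, 0, 0],
    [0, 0, 0, 0, 0, 0],
    [0, 0, 0, 0, 0, 0]
  ],
  "hand": 1
}}

```text
t: 3.2
ee_pos: [591.3, 271.4, 13.0]
orientation: [2.046, 2.378, 0.015]
ft_force: [-0.1, 0.2, -0.1]
width: 58.1
```

```bash
python3 plan.py 588.5 271.5 4 0.155 5
```

```text
t 3.2 pos [591.3 271.4  13. ] yaw_y 0.15 F [-0.1  0.2 -0.1] w 58.1
[[0.5,-2.8,8.9,0.01,-0.003,-0.005],[0.0,0.0,0.0,0.0,0.0,0.0]]
```

Call:
{"op": "move_arm", "data": {
  "deltas": [
    [0, -3, 7, 0.01, 0, 0],
    [0, 0, 2, 0, 0, 0]
  ]
}}

```text
t: 3.37
ee_pos: [589.3, 271.7, 5.4]
orientation: [-2.048, -2.381, -0.007]
ft_force: [-1.2, -0.3, -0.1]
width: 44.4
```

```bash
python3 plan.py 588.5 271.5 4 0.155 5
```

```text
t 3.37 pos [589.3 271.7   5.4] yaw_y 0.15 F [-1.2 -0.3 -0.1] w 44.4
[[-0.0,-0.8,1.4,0.003,-0.004,-0.005],[0.0,0.0,0.0,0.0,0.0,0.0]]
```

Call:
{"op": "move_arm", "data": {
  "deltas": [
    [0, -0.5, 1, 0, 0, 0],
    [0, 0, 0, 0, 0, 0],
    [0, 0, 0, 0, 0, 0]
  ]
}}

```text
t: 3.62
ee_pos: [588.5, 271.5, 3.5]
orientation: [-2.047, -2.381, -0.005]
ft_force: [0.0, -0.9, 4.8]
width: 28.9
```

Call:
{"op": "move_arm", "data": {
  "deltas": [
    [0, 0, 0, 0, 0, 0],
    [0, 0, 0, 0, 0, 0]
  ]
}}

```text
t: 3.78
ee_pos: [588.5, 271.6, 3.5]
orientation: [-2.047, -2.381, -0.005]
ft_force: [-0.7, 0.1, 1.4]
width: 28.9
```

```bash
cat > geo.py <<'E'
import numpy as np
C=np.array([579.6,-127.4]);yaw=.205
def cw(x,y): 
    c,s=np.cos(yaw),np.sin(yaw); return C+[x*c-y*s,x*s+y*c]
def wc(X,Y):
    c,s=np.cos(yaw),np.sin(yaw); d=np.array([X,Y])-C; return np.array([d[0]*c+d[1]*s,-d[0]*s+d[1]*c])
def tcp(Y,off=39): # wedge centre at clamp y=Y
    x=-33.2-(Y-93)*.0625
    return cw(x-off*.0624,Y+off*.998)
E
python3 - <<'E'
from geo import *
for Y in (230,180,140,110): print(Y,tcp(Y).round(1))
E
python3 plan.py 588.5 271.5 50 0.155 5 15
```

```text
230 [481.6 126.9]
180 [494.8  78.6]
140 [505.4  39.9]
110 [513.4  10.9]
t 3.78 pos [588.5 271.6   3.5] yaw_y 0.151 F [-0.7  0.1  1.4] w 28.9
[[0.0,0.0,-15.0,0.001,-0.003,-0.004],[-0.0,0.0,-15.0,0.0,0.0,0.0],[-0.0,0.0,-15.0,0.0,0.0,0.0],[-0.0,0.0,-1.5,0.0,0.0,0.0],[0.0,0.0,0.0,0.0,0.0,0.0]]
```

Call:
{"op": "move_arm", "data": {
  "deltas": [
    [0, 0, -10, 0, 0, 0],
    [0, 0, -15, 0, 0, 0],
    [0, 0, -20, 0, 0, 0]
  ]
}}

```text
t: 4.03
ee_pos: [585.1, 269.9, 46.5]
orientation: [-2.045, -2.378, 0.008]
ft_force: [-0.3, -0.5, -0.9]
width: 28.9
```

```bash
python3 plan.py 481.6 126.9 45 0.267 15 25
```

```text
t 4.03 pos [585.1 269.9  46.5] yaw_y 0.151 F [-0.3 -0.5 -0.9] w 28.9
[[-17.8,-17.5,0.3,-0.007,-0.001,-0.116],[-15.7,-19.5,0.2,0.0,0.0,0.0],[-15.7,-19.5,0.2,0.0,0.0,0.0],[-15.7,-19.5,0.2,0.0,0.0,0.0],[-15.7,-19.5,0.2,0.0,0.0,0.0]]
[[-15.7,-19.5,0.2,0.0,0.0,0.0],[-15.7,-19.5,0.2,0.0,0.0,0.0],[-1.0,-1.2,0.0,0.0,0.0,0.0],[0.0,0.0,0.0,0.0,0.0,0.0]]
```

Call:
{"op": "move_arm", "data": {
  "deltas": [
    [-17.8, -17.5, 0, 0, 0, -0.06],
    [-16.5, -18.5, 0, 0, 0, -0.056],
    [-15.7, -19.5, 0, 0, 0, 0],
    [-15.7, -19.5, 0, 0, 0, 0],
    [-15.7, -19.5, 0, 0, 0, 0]
  ]
}}

```text
t: 4.45
ee_pos: [518.2, 171.6, 57.9]
orientation: [1.891, 2.503, 0.02]
ft_force: [0.8, -0.1, -1.0]
width: 28.9
```

Call:
{"op": "move_arm", "data": {
  "deltas": [
    [-15.7, -19.5, 0, 0, 0, 0],
    [-10, -12, 0, 0, 0, 0],
    [-4, -5, 0, 0, 0, 0],
    [0, 0, 0, 0, 0, 0]
  ]
}}

```text
t: 4.78
ee_pos: [487.4, 128.5, 61.9]
orientation: [1.893, 2.5, 0.021]
ft_force: [0.2, 0.3, -0.9]
width: 28.7
```

```bash
python3 plan.py 481.6 126.9 45 0.267 15 25; python3 -c "
from h import *
im=shot('top','top2.png');shot('wrist','wrist2.png')
f=cv2.cvtColor(im['frame'],cv2.COLOR_RGB2BGR)
cv2.imwrite('pics/c2.png',cv2.resize(f[170:290,260:420],None,fx=5,fy=5,interpolation=cv2.INTER_CUBIC))"
```

```text
t 4.78 pos [487.4 128.5  61.9] yaw_y 0.274 F [ 0.2  0.3 -0.9] w 28.7
[[-0.1,-6.3,16.8,0.014,-0.004,0.007],[0.0,0.0,0.0,0.0,0.0,0.0]]
```

View pics/c2.png

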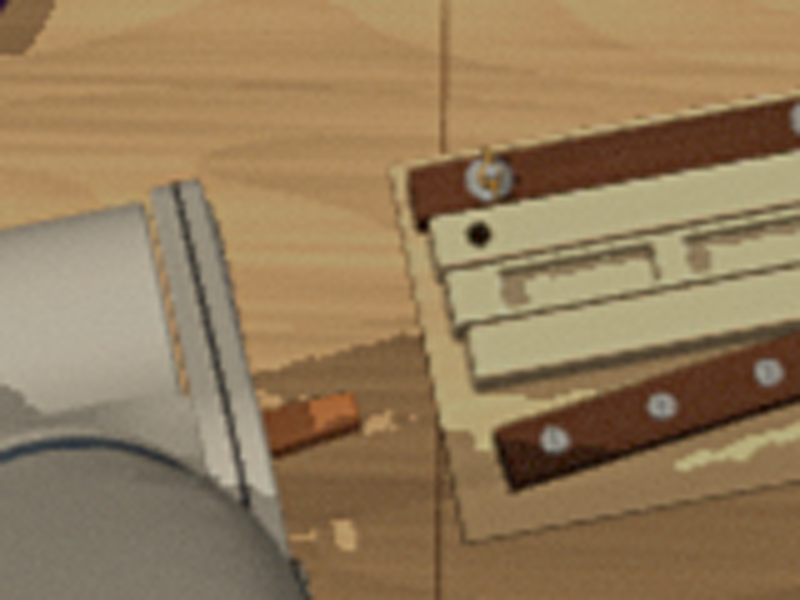

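View pics/wrist2.png

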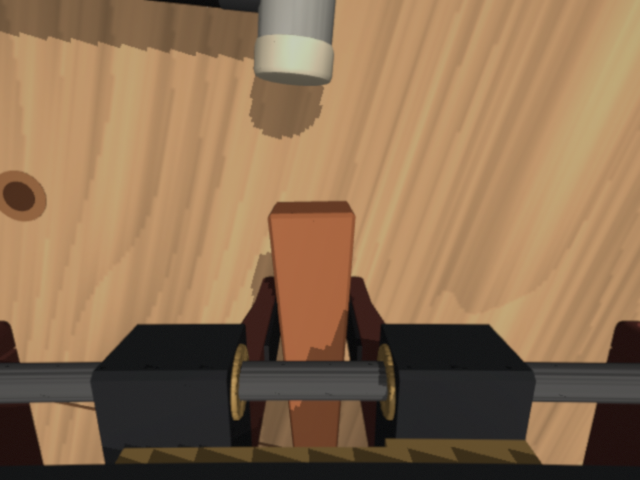

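```bash
python3 -c "
from h import *; from geo import *
im=load('top2.png')
P=onplane(im,[[p[0]/5+259.6,p[1]/5+169.6] for p in [(352,392),(360,427)]],88)
print(P,np.linalg.norm(P[0]-P[1])); m=P.mean(0); 
a=.274; print('pred tip',487.4+119*np.sin(a),128.5-119*np.cos(a),'meas',m, wc(*m[:2]))
im=load('wrist2.png')
P=onplane(im,[(270,214),(353,214)],88);print(P,P.mean(0),'pred butt',487.4-41*np.sin(a),128.5+41*np.cos(a))
"
python3 plan.py 481.6 126.9 25 0.267 15 25
```

```text
[[524.26416906  22.07029393  88.        ]
 [509.14159686  18.37615309  88.        ]] 15.567236955273911
pred tip 519.5995407613063 13.939144666422067 meas [516.70288296  20.22322351  88.        ] [-31.52887299 157.33592603]
[[459.67990183 169.77981026  88.        ]
 [489.77114348 178.15398284  88.        ]] [474.72552266 173.96689655  88.        ] pred butt 476.30604057803725 167.97054679560247
t 4.88 pos [488.9 129.7  61.9] yaw_y 0.275 F [ 0.6  0.1 -0.6] w 28.6
[[-0.6,-5.6,24.4,0.016,-0.004,0.008],[-0.3,-2.6,12.4,0.0,0.0,0.0],[0.0,0.0,0.0,0.0,0.0,0.0]]
```

```bash
sed -i 's/off=39/off=33/' geo.py; python3 -c "
from geo import *
for Y in (225,180,140,110): print(Y,tcp(Y).round(1))"
python3 plan.py 484.5 116 23 0.267 15 15
```

```text
225 [484.5 116.3]
180 [496.4  72.8]
140 [507.   34.1]
110 [514.9   5.1]
t 4.88 pos [488.9 129.7  61.9] yaw_y 0.275 F [ 0.6  0.1 -0.6] w 28.6
[[-4.4,-3.1,14.0,0.016,-0.004,0.008],[-4.4,-2.9,14.1,0.0,0.0,0.0],[-3.3,-2.2,10.7,0.0,0.0,0.0],[0.0,0.0,0.0,0.0,0.0,0.0]]
```

Call:
{"op": "move_arm", "data": {
  "deltas": [
    [-4.4, -3, 14, 0.016, -0.004, 0.008],
    [-4.4, -3, 14, 0, 0, 0],
    [-3, -2, 11, 0, 0, 0],
    [0, 0, 0, 0, 0, 0]
  ]
}}

```text
t: 5.22
ee_pos: [491.1, 120.2, 23.9]
orientation: [1.9, 2.495, 0.011]
ft_force: [-0.5, -0.6, -0.2]
width: 28.4
```

```bash
python3 plan.py 496.4 73 22 0.267 15 12
```

```text
t 5.22 pos [491.1 120.2  23.9] yaw_y 0.269 F [-0.5 -0.6 -0.2] w 28.4
[[-11.8,-1.9,0.5,0.009,0.0,0.002],[-11.8,-1.9,0.5,0.0,0.0,0.0],[-11.8,-1.9,0.5,0.0,0.0,0.0],[-11.4,-1.8,0.5,0.0,0.0,0.0],[0.0,0.0,0.0,0.0,0.0,0.0]]
```

Call:
{"op": "move_arm", "data": {
  "deltas": [
    [-10, -6, 1, 0.009, 0, 0.002],
    [-10, -2, 1, 0, 0, 0],
    [-8, -1, 1, 0, 0, 0]
  ]
}}

```text
t: 5.47
ee_pos: [492.0, 91.9, 21.4]
orientation: [1.899, 2.501, 0.001]
ft_force: [-0.2, 1.1, -0.6]
width: 28.9
```

```bash
python3 plan.py 496.4 73 22 0.267 15 12;python3 -c "
from h import *
im=shot('top','top3.png')
f=cv2.cvtColor(im['frame'],cv2.COLOR_RGB2BGR)
cv2.imwrite('pics/c3.png',cv2.resize(f[170:290,290:450],None,fx=5,fy=5,interpolation=cv2.INTER_CUBIC))"
```

```text
t 5.47 pos [492.   91.9  21.4] yaw_y 0.272 F [-0.2  1.1 -0.6] w 28.9
[[-12.0,-0.5,-0.4,0.001,0.0,0.005],[-7.4,-0.3,-0.2,0.0,0.0,0.0],[0.0,0.0,0.0,0.0,0.0,0.0]]
```

View pics/c3.png

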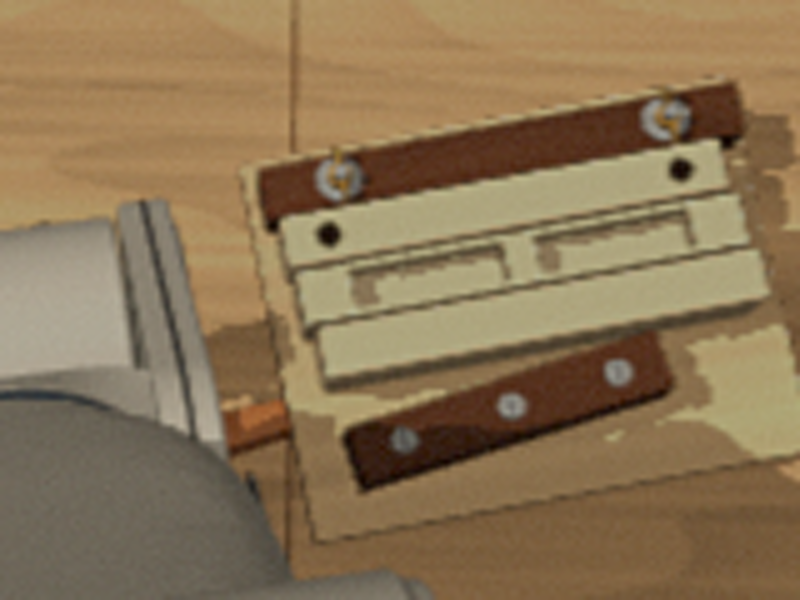

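```bash
python3 -c "
from h import *; from geo import *
im=load('top3.png')
P=onplane(im,[[p[0]/5+289.6,p[1]/5+169.6] for p in [(284,402),(292,435)]],47.5)
m=P.mean(0);print(P,m, wc(*m[:2]),'axis x at that y',-33.2-(wc(*m[:2])[1]-93)*.0625)
P=onplane(im,[[p[0]/5+289.6,p[1]/5+169.6] for p in [(346,428),(655,333)]],45);print([wc(*p[:2]) for p in P])
P=onplane(im,[[p[0]/5+289.6,p[1]/5+169.6] for p in [(326,388),(770,297)]],55);print([wc(*p[:2]) for p in P])
"

```

```text
[[527.94389875 -15.12806587  47.5       ]
 [513.1994377  -18.84945058  47.5       ]] [520.57166823 -16.98875822  47.5       ] [-35.31623371 120.11556893] axis x at that y -34.89472305811242
[array([-43.78364674,  95.44863071]), array([-26.60920657, -48.01723229])]
[array([-26.15930694, 101.68549277]), array([-21.59831932, -98.92384092])]
```

Call:
{"op": "move_arm", "data": {
  "deltas": [
    [-8, 0, 0, 0, 0, 0],
    [-8, 0, 0.5, 0, 0, 0],
    [-8, 0, 0.5, 0, 0, 0]
  ]
}}

```text
t: 5.77
ee_pos: [499.9, 65.6, 21.4]
orientation: [1.9, 2.499, 0.003]
ft_force: [0.3, 0.4, -1.1]
width: 29.0
```

```bash
python3 plan.py 507 34.1 20 0.267 15 10; python3 -c "
from geo import *
for Y in (180,170,160,150,140):print(tcp(Y))"
```

```text
t 5.77 pos [499.9  65.6  21.4] yaw_y 0.27 F [ 0.3  0.4 -1.1] w 29.0
[[-10.0,-0.5,0.4,0.003,0.001,0.003],[-10.0,-0.4,0.4,0.0,0.0,0.0],[-10.0,-0.4,0.4,0.0,0.0,0.0],[-2.4,-0.1,0.1,0.0,0.0,0.0],[0.0,0.0,0.0,0.0,0.0,0.0]]
[496.4090792   72.79086004]
[499.05666392  63.12747967]
[501.70424863  53.4640993 ]
[504.35183335  43.80071893]
[506.99941806  34.13733856]
```

Call:
{"op": "move_arm", "data": {
  "deltas": [
    [-8, -1, 0.5, 0, 0, 0],
    [-8, -0.5, 0.5, 0, 0, 0],
    [-7, 0, 0.5, 0, 0, 0]
  ]
}}

```text
t: 6.02
ee_pos: [505.7, 40.0, 20.3]
orientation: [1.901, 2.497, 0.004]
ft_force: [-0.6, 0.1, -0.1]
width: 28.6
```

Call:
{"op": "move_arm", "data": {
  "deltas": [
    [-6, -0.5, 0.5, 0, 0, 0],
    [-5, -0.5, 0.5, 0, 0, 0]
  ]
}}

```text
t: 6.18
ee_pos: [508.7, 27.3, 19.4]
orientation: [1.901, 2.496, 0.006]
ft_force: [2.6, 2.3, -0.9]
width: 28.7
```

```bash
python3 plan.py 510 24 19 0.267 15 10; python3 -c "
from h import *
im=shot('scene','scene4.png')
f=cv2.cvtColor(im['frame'],cv2.COLOR_RGB2BGR)
cv2.imwrite('pics/c4.png',cv2.resize(f[190:310,200:360],None,fx=5,fy=5,interpolation=cv2.INTER_CUBIC))"
```

```text
t 6.18 pos [508.7  27.3  19.4] yaw_y 0.269 F [ 2.6  2.3 -0.9] w 28.7
[[-3.6,0.4,0.4,0.005,0.001,0.002],[0.0,0.0,0.0,0.0,0.0,0.0]]
```

View pics/c4.png

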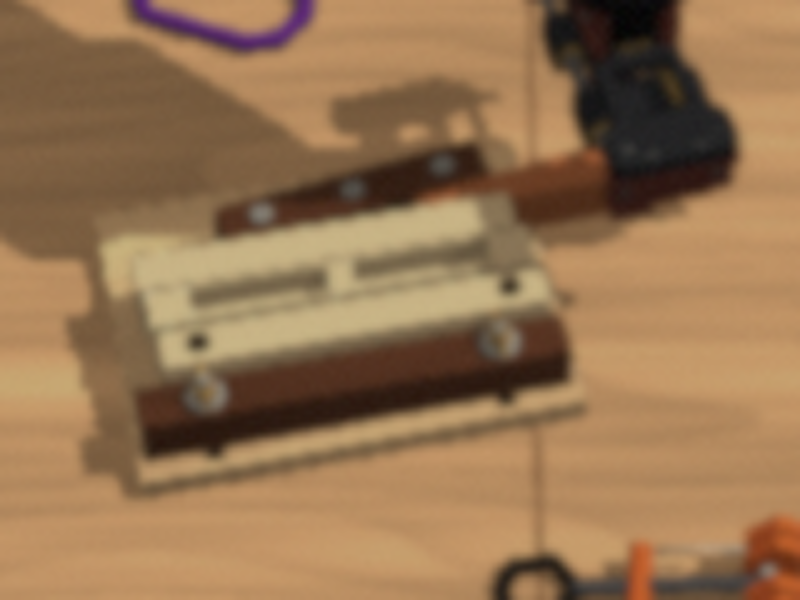

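Call:
{"op": "move_arm", "data": {
  "deltas": [
    [-3, 1, 0.2, 0, 0, 0],
    [-3, 0.5, 0.3, 0, 0, 0]
  ]
}}

```text
t: 6.4
ee_pos: [512.0, 20.9, 18.8]
orientation: [1.902, 2.495, 0.006]
ft_force: [-0.9, 0.6, -1.2]
width: 28.5
```

```bash
python3 plan.py 512 15 19 0.267 15 10
```

```text
t 6.4 pos [512.   20.9  18.8] yaw_y 0.268 F [-0.9  0.6 -1.2] w 28.5
[[-5.6,-1.6,-0.2,0.005,0.001,0.001],[0.0,0.0,0.0,0.0,0.0,0.0]]
```

Call:
{"op": "move_arm", "data": {
  "deltas": [
    [-4, 0, 0.5, 0.005, 0, 0],
    [-4, 0, 0.5, 0, 0, 0]
  ]
}}

```text
t: 6.57
ee_pos: [514.2, 13.2, 17.8]
orientation: [1.904, 2.498, -0.001]
ft_force: [0.5, 6.6, 5.6]
width: 28.5
```

Call:
{"op": "move_arm", "data": {
  "deltas": [
    [-3, 0, 0.5, 0.003, 0, 0],
    [-2, 0, 0.5, 0, 0, 0]
  ]
}}

```text
t: 6.73
ee_pos: [516.2, 8.7, 17.7]
orientation: [-1.904, -2.497, 0.003]
ft_force: [-1.9, 4.6, 8.2]
width: 28.3
```

Call:
{"op": "move_arm", "data": {
  "deltas": [
    [0, 0, -0.3, 0, 0, 0],
    [0, 0, 0, 0, 0, 0]
  ]
}}

```text
t: 6.9
ee_pos: [516.3, 8.3, 18.2]
orientation: [-1.904, -2.497, 0.004]
ft_force: [-0.3, 1.0, 0.3]
width: 28.9
```

Call:
{"op": "move_arm", "data": {
  "deltas": [
    [0, 0, 0, 0, 0, 0],
    [0, 0, 0, 0, 0, 0],
    [0, 0, 0, 0, 0, 0]
  ],
  "hand": -0.2
}}

```text
t: 7.15
ee_pos: [516.1, 8.1, 18.0]
orientation: [-1.903, -2.497, 0.004]
ft_force: [-0.5, 0.3, -0.2]
width: 45.2
```

Call:
{"op": "move_arm", "data": {
  "deltas": [
    [0, 0, -10, 0, 0, 0],
    [0, 0, -20, 0, 0, 0],
    [0, 0, -30, 0, 0, 0],
    [0, 0, -40, 0, 0, 0]
  ],
  "hand": -0.2
}}

```text
t: 7.48
ee_pos: [510.6, 8.2, 115.0]
orientation: [-1.894, -2.487, 0.02]
ft_force: [0.7, -1.3, -0.6]
width: 52.6
```

```bash
python3 plan.py 395 254.7 100 1.766 15 25
```

```text
t 7.48 pos [510.6   8.2 115. ] yaw_y 0.269 F [ 0.7 -1.3 -0.6] w 52.6
[[24.6,-4.2,1.6,-0.001,-0.001,-0.12],[24.9,-1.2,1.5,-0.001,-0.001,-0.12],[24.9,1.8,1.5,-0.001,-0.001,-0.12],[24.5,4.8,1.5,-0.001,-0.001,-0.12],[23.8,7.7,1.4,-0.001,-0.001,-0.12]]
[[22.7,10.4,1.4,-0.001,-0.001,-0.12],[21.3,13.1,1.4,-0.001,-0.001,-0.12],[19.5,15.5,1.4,-0.001,-0.001,-0.12],[17.5,17.8,1.4,-0.001,-0.001,-0.12],[15.3,19.7,1.4,-0.001,-0.001,-0.12]]
[[11.6,19.4,1.2,-0.001,-0.001,-0.12],[0.0,0.0,0.0,-0.001,-0.001,-0.12],[0.0,0.0,0.0,0.0,-0.001,-0.057],[0.0,0.0,0.0,0.0,0.0,0.0]]
```

Call:
{"op": "move_arm", "data": {
  "deltas": [
    [24.6, -4, 1.5, 0, 0, -0.12],
    [24.9, -1, 1.5, 0, 0, -0.12],
    [24.9, 2, 1.5, 0, 0, -0.12],
    [24.5, 5, 1.5, 0, 0, -0.12],
    [23.8, 7.7, 1.5, 0, 0, -0.12]
  ]
}}

```text
t: 7.9
ee_pos: [465.5, 122.1, 120.9]
orientation: [1.055, 2.956, 0.002]
ft_force: [-0.8, -0.2, -0.7]
width: 52.8
```

Call:
{"op": "move_arm", "data": {
  "deltas": [
    [22.7, 10.4, 1.5, 0, 0, -0.12],
    [21.3, 13, 1.5, 0, 0, -0.12],
    [19.5, 15.5, 1.5, 0, 0, -0.12],
    [17.5, 17.8, 1.5, 0, 0, -0.12],
    [15.3, 19.7, 1.5, 0, 0, -0.12]
  ]
}}

```text
t: 8.32
ee_pos: [406.8, 238.8, 117.0]
orientation: [0.095, 3.134, 0.002]
ft_force: [-0.4, -0.2, 0.4]
width: 52.7
```

```bash
python3 plan.py 395 254.7 100 1.766 5 25;  python3 -c "
from h import *
im=shot('top','top5.png')
f=cv2.cvtColor(im['frame'],cv2.COLOR_RGB2BGR)
cv2.imwrite('pics/c5.png',cv2.resize(f[170:290,290:450],None,fx=5,fy=5,interpolation=cv2.INTER_CUBIC))"
```

```text
t 8.32 pos [406.8 238.8 117. ] yaw_y 1.51 F [-0.4 -0.2  0.4] w 52.7
[[12.3,14.5,16.2,0.0,0.003,-0.12],[0.5,0.7,0.7,0.0,0.003,-0.12],[0.0,0.0,0.0,0.0,0.0,-0.016],[0.0,0.0,0.0,0.0,0.0,0.0]]
```

View pics/c5.png

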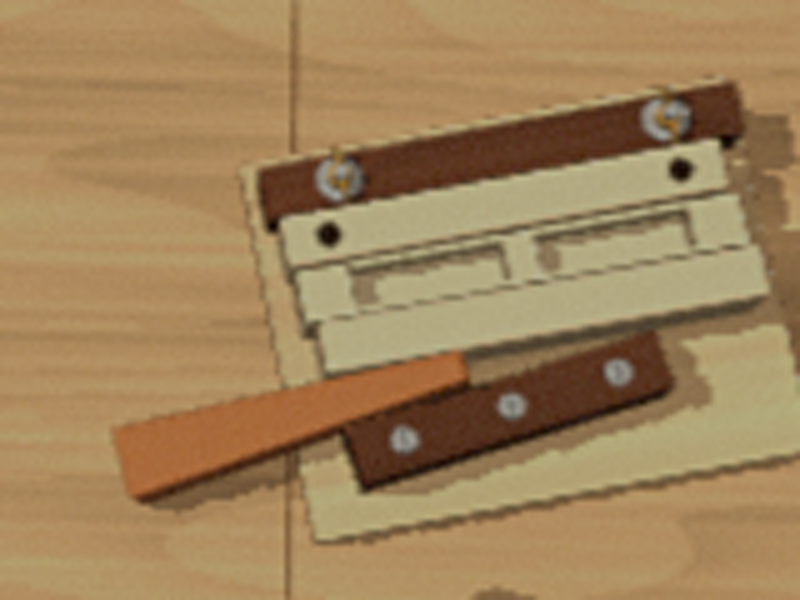

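```bash
python3 -c "
from h import *; from geo import *
im=load('top5.png')
P=onplane(im,[[p[0]/5+289.6,p[1]/5+169.6] for p in [(113,429),(134,500),(463,351),(468,382)]],45)
print(P.round(1)); b=P[:2].mean(0);t=P[2:].mean(0);d=b-t
print('butt',b,wc(*b[:2]),'tip',wc(*t[:2]),'len',np.linalg.norm(d),'yaw',np.arctan2(-d[0],d[1]))
"

```

```text
[[514.5  60.4  45. ]
 [483.   50.4  45. ]
 [553.3 -94.6  45. ]
 [539.3 -96.8  45. ]]
butt [498.73904552  55.39166576  45.        ] [-41.95742545 195.42482309] tip [-26.19071446  37.80692827] len 158.40451364693624 yaw 0.30469956752952504
```

Call:
{"op": "move_arm", "data": {
  "deltas": [
    [12, 14.5, 16, 0, 0, -0.12],
    [0, 1, 1, 0, 0, -0.12],
    [0, 0, 0, 0, 0, -0.016]
  ]
}}

```text
t: 8.62
ee_pos: [393.2, 260.7, 101.4]
orientation: [-0.327, 3.116, 0.004]
ft_force: [0.2, -0.4, -0.5]
width: 52.5
```

```bash
python3 plan.py 395 254.7 4 1.766 5 25;  python3 -c "
from h import *
im=shot('wrist','wrist5.png')"
```

```text
t 8.62 pos [393.2 260.7 101.4] yaw_y 1.78 F [ 0.2 -0.4 -0.5] w 52.5
[[0.1,-1.7,24.9,0.002,0.009,0.014],[-0.2,-1.6,24.9,0.0,0.0,0.0],[-0.2,-1.6,24.9,0.0,0.0,0.0],[-0.1,-1.5,22.6,0.0,0.0,0.0],[0.0,0.0,0.0,0.0,0.0,0.0]]
```

View pics/wrist5.png

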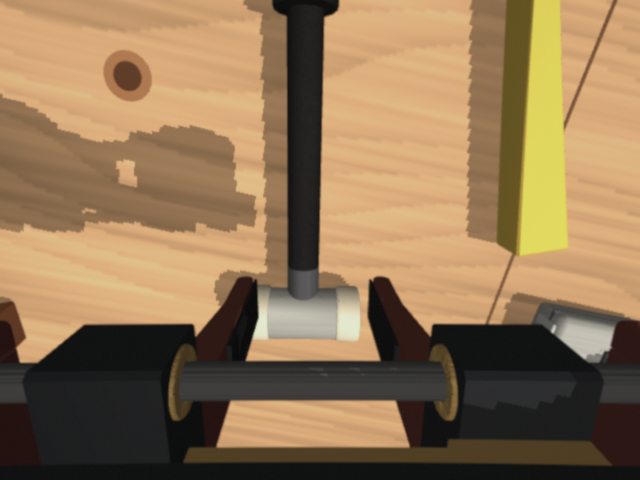

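```bash
python3 -c "
from h import *
im=load('wrist5.png')
print(onplane(im,[(304.5,312),(303,272),(305.5,20)],20).round(1))
print(proj(im,[[395,254.7,20],[442,264,20]]))"

```

```text
[[442.6 265.8  20. ]
 [412.3 258.5  20. ]
 [258.7 228.7  20. ]]
[[302.61487979 248.02566351]
 [302.21898399 310.83006061]]
```

Call:
{"op": "move_arm", "data": {
  "deltas": [
    [0, -2, 25, 0.002, 0.009, 0.014],
    [0, -2, 25, 0, 0, 0],
    [0, -2, 25, 0, 0, 0],
    [0, -1, 20, 0, 0, 0]
  ]
}}

```text
t: 9.0
ee_pos: [400.6, 255.4, 10.0]
orientation: [-0.269, 3.118, 0.01]
ft_force: [0.6, 0.3, 0.6]
width: 52.6
```

```bash
python3 plan.py 395 255 3 1.766 5 25
```

```text
t 9.0 pos [400.6 255.4  10. ] yaw_y 1.743 F [0.6 0.3 0.6] w 52.6
[[5.7,0.5,6.9,0.005,0.013,-0.023],[0.0,0.0,0.0,0.0,0.0,0.0]]
```

Call:
{"op": "move_arm", "data": {
  "deltas": [
    [5.5, 0, 6, 0.005, 0.013, -0.023],
    [0, 0, 1, 0, 0, 0]
  ]
}}

```text
t: 9.17
ee_pos: [394.0, 252.3, 0.5]
orientation: [0.296, -3.122, 0.005]
ft_force: [0.1, -0.5, -0.2]
width: 52.8
```

```bash
python3 plan.py 395 255 3 1.766 5 25
```

```text
t 9.17 pos [394.  252.3   0.5] yaw_y 1.76 F [ 0.1 -0.5 -0.2] w 52.8
[[-1.5,2.5,-2.5,-0.002,-0.006,-0.006],[0.0,0.0,0.0,0.0,0.0,0.0]]
```

Call:
{"op": "move_arm", "data": {
  "deltas": [
    [-1, 2.5, -2.5, 0, -0.006, -0.005],
    [0, 0, 0, 0, 0, 0],
    [0, 0, 0, 0, 0, 0],
    [0, 0, 0, 0, 0, 0]
  ],
  "hand": 1
}}

```text
t: 9.5
ee_pos: [396.3, 255.6, 6.3]
orientation: [-0.297, 3.124, -0.001]
ft_force: [-0.8, -0.3, 0.2]
width: 29.3
```

Call:
{"op": "move_arm", "data": {
  "deltas": [
    [0, 0, 0, 0, 0, 0],
    [0, 0, 0, 0, 0, 0],
    [0, 0, 0, 0, 0, 0]
  ]
}}

```text
t: 9.75
ee_pos: [397.2, 256.2, 8.2]
orientation: [-0.296, 3.121, 0.001]
ft_force: [-0.1, 0.6, -2.0]
width: 21.2
```

Call:
{"op": "move_arm", "data": {
  "deltas": [
    [0, 0, 0, 0, 0, 0],
    [0, 0, 2, 0, 0, 0],
    [0, 0, 4, 0, 0, 0],
    [0, 0, 0, 0, 0, 0]
  ],
  "hand": 0.3
}}

```text
t: 10.08
ee_pos: [397.7, 256.6, 2.3]
orientation: [-0.296, 3.12, 0.002]
ft_force: [-0.3, 0.0, 0.4]
width: 30.3
```

```bash
python3 plan.py 395 255 3 1.766 5 25
```

```text
t 10.08 pos [397.7 256.6   2.3] yaw_y 1.76 F [-0.3  0.   0.4] w 30.3
[[2.9,-1.1,-0.7,0.0,0.008,-0.006],[0.0,0.0,0.0,0.0,0.0,0.0]]
```

Call:
{"op": "move_arm", "data": {
  "deltas": [
    [1, -0.5, 0, 0, 0.005, -0.005],
    [0, 0, 0, 0, 0, 0],
    [0, 0, 0, 0, 0, 0]
  ],
  "hand": 1
}}

```text
t: 10.33
ee_pos: [396.5, 255.8, 1.8]
orientation: [-0.305, 3.125, 0.0]
ft_force: [-1.5, -0.0, 4.4]
width: 21.5
```

Call:
{"op": "move_arm", "data": {
  "deltas": [
    [0, 0, 0, 0, 0, 0]
  ]
}}

```text
t: 10.42
ee_pos: [396.5, 255.8, 1.8]
orientation: [-0.305, 3.125, 0.0]
ft_force: [-0.5, -0.3, 0.7]
width: 21.1
```

Call:
{"op": "move_arm", "data": {
  "deltas": [
    [0, 0, -8, 0, 0, 0],
    [0, 0, -12, 0, 0, 0],
    [0, 0, -12, 0, 0, 0]
  ]
}}

```text
t: 10.67
ee_pos: [394.1, 254.3, 33.0]
orientation: [0.305, -3.122, 0.004]
ft_force: [0.3, -0.2, -2.5]
width: 21.5
```

```bash
python3 plan.py 434 112 28 1.84 10 25; python3 -c "
from h import *
im=shot('wrist','wrist6.png')"
```

```text
t 10.67 pos [394.1 254.3  33. ] yaw_y 1.765 F [ 0.3 -0.2 -2.5] w 21.5
[[-2.0,-24.9,0.9,-0.002,-0.005,-0.075],[-0.1,-25.0,0.8,0.0,0.0,0.0],[-0.1,-25.0,0.8,0.0,0.0,0.0],[-0.1,-25.0,0.8,0.0,0.0,0.0],[-0.1,-25.0,0.8,0.0,0.0,0.0]]
[[-0.1,-22.9,0.8,0.0,0.0,0.0],[0.0,0.0,0.0,0.0,0.0,0.0]]
```

View pics/wrist6.png

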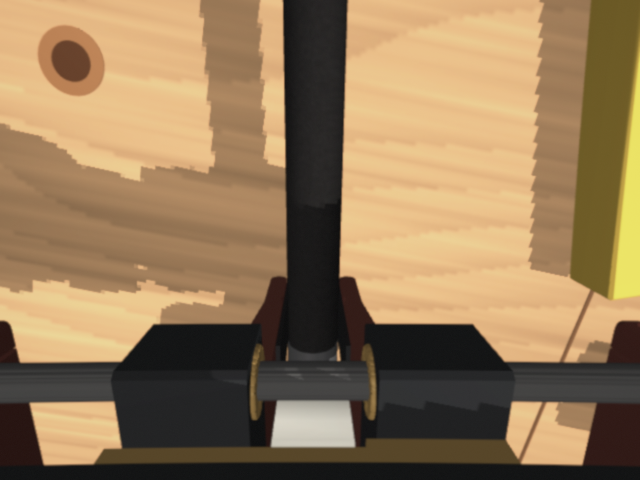

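Call:
{"op": "move_arm", "data": {
  "deltas": [
    [-2, -25, 1, 0, 0, -0.04],
    [-1, -25, 1, 0, 0, -0.035],
    [0, -25, 1, 0, 0, 0],
    [0, -25, 1, 0, 0, 0],
    [0, -20, 1, 0, 0, 0]
  ]
}}

```text
t: 11.13
ee_pos: [429.5, 139.6, 32.0]
orientation: [-0.441, 3.107, 0.001]
ft_force: [-0.7, 0.3, -2.9]
width: 21.1
```

```bash
python3 plan.py 434 112 15 1.84 10 15; python3 -c "
from h import *
im=shot('top','top6.png')
f=cv2.cvtColor(im['frame'],cv2.COLOR_RGB2BGR)
cv2.imwrite('pics/c6.png',cv2.resize(f[170:330,240:450],None,fx=3.7,fy=3.7,interpolation=cv2.INTER_CUBIC))
im=shot('scene','scene6.png')
f=cv2.cvtColor(im['frame'],cv2.COLOR_RGB2BGR)
cv2.imwrite('pics/d6.png',cv2.resize(f[150:310,220:420],None,fx=3.7,fy=3.7,interpolation=cv2.INTER_CUBIC))
"
```

```text
t 11.13 pos [429.5 139.6  32. ] yaw_y 1.853 F [-0.7  0.3 -2.9] w 21.1
[[1.5,-12.7,7.8,0.0,0.003,0.013],[1.4,-12.7,7.8,0.0,0.0,0.0],[0.2,-2.3,1.4,0.0,0.0,0.0],[0.0,0.0,0.0,0.0,0.0,0.0]]
```

View pics/c6.png

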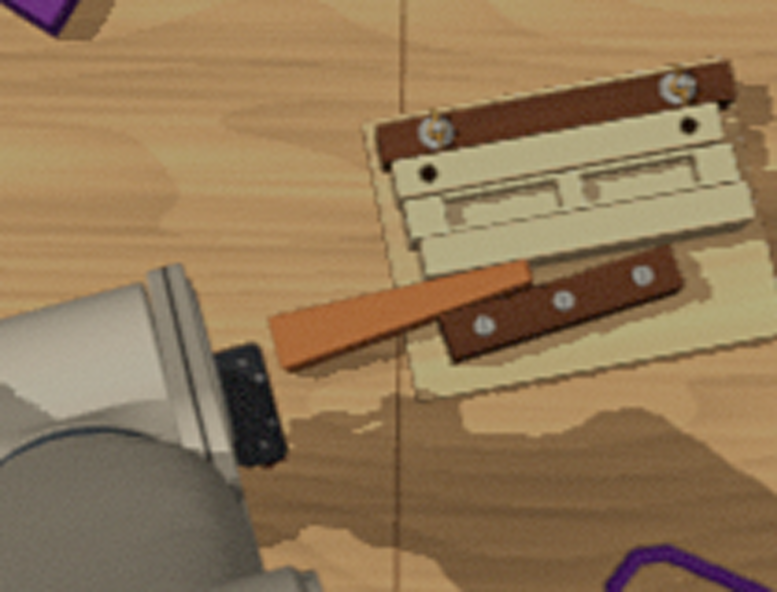

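View pics/d6.png

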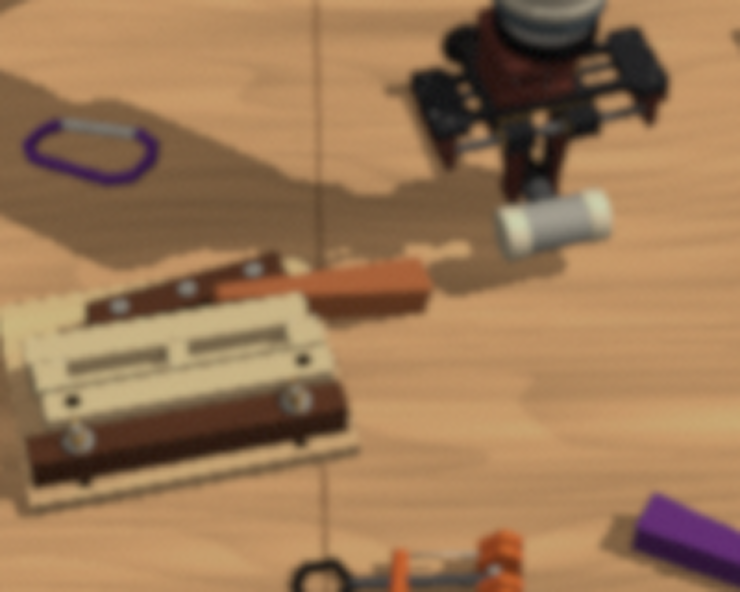

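```bash
python3 -c "
from h import *; from geo import *
im=load('scene6.png')
g=lambda p:[p[0]/3.7+219.6,p[1]/3.7+149.6]
P=onplane(im,[g((515,230)),g((598,213)),g((555,222))],50);print(P.round(1))
d=P[1]-P[0];print('yaw',np.arctan2(-d[0],d[1]))
a=.282; print('pred', 429.5+47*np.cos(a),139.6+47*np.sin(a))
W=onplane(im,[g((365,297)),g((430,277)),g((415,262))],45);print('wedge butt corners',W.round(1))
im=load('top6.png')
q=lambda p:[p[0]/3.7+239.6,p[1]/3.7+169.6]
W=onplane(im,[q((269,317)),q((288,370)),q((527,262)),q((531,285))],45);print(W.round(1));b=W[:2].mean(0);d=b-W[2:].mean(0);print(b,wc(*b[:2]),np.arctan2(-d[0],d[1]))
"
```

```text
[[483.6 122.6  50. ]
 [467.6 185.   50. ]
 [476.1 152.5  50. ]]
yaw 0.25090119154054297
pred 474.6435378477784 152.67902865606612
wedge butt corners [[541.7  11.9  45. ]
 [523.6  59.   45. ]
 [509.1  48.8  45. ]]
[[514.8  60.2  45. ]
 [483.   48.1  45. ]
 [551.9 -94.2  45. ]
 [537.8 -96.6  45. ]]
[498.9073947   54.13599274  45.        ] [-42.04821512 194.16117227] 0.2980351160197154
```

```bash
python3 plan.py 434.3 108.5 12.5 1.85 10 12
```

```text
t 11.23 pos [429.6 138.8  31.9] yaw_y 1.849 F [-0.9  0.4 -3.4] w 21.1
[[1.3,-10.1,6.4,0.0,0.003,-0.001],[1.3,-10.1,6.4,0.0,0.0,0.0],[1.3,-10.1,6.4,0.0,0.0,0.0],[0.0,-0.2,0.2,0.0,0.0,0.0],[0.0,0.0,0.0,0.0,0.0,0.0]]
```

Call:
{"op": "move_arm", "data": {
  "deltas": [
    [1.3, -10, 6.5, 0, 0, 0],
    [1.3, -10, 6.5, 0, 0, 0],
    [1.3, -8, 6, 0, 0, 0],
    [0, 0, 0, 0, 0, 0]
  ]
}}

```text
t: 11.57
ee_pos: [433.9, 110.2, 12.2]
orientation: [-0.434, 3.108, 0.002]
ft_force: [-0.5, 0.2, -2.0]
width: 21.3
```

```bash
python3 plan.py 434.3 108.5 12.5 1.85 10 12
```

```text
t 11.57 pos [433.9 110.2  12.2] yaw_y 1.848 F [-0.5  0.2 -2. ] w 21.3
[[0.1,-1.7,-0.3,0.0,0.004,-0.002],[0.0,0.0,0.0,0.0,0.0,0.0]]
```

Call:
{"op": "move_arm", "data": {
  "deltas": [
    [0, -6, 0, 0, 0, 0],
    [0, -6, 0, 0, 0, 0],
    [0, -6, 0, 0, 0, 0]
  ]
}}

```text
t: 11.82
ee_pos: [438.3, 92.9, 11.6]
orientation: [-0.437, 3.109, 0.002]
ft_force: [0.2, -0.8, -2.2]
width: 21.3
```

```bash
python3 plan.py 439.2 91.8 12.5 1.85 10 12; python3 -c "
from h import *
print(ctrl.get_obs()['qvel'].round(3))"
```

```text
t 11.82 pos [438.3  92.9  11.6] yaw_y 1.85 F [ 0.2 -0.8 -2.2] w 21.3
[[-0.6,-1.3,-0.9,0.001,0.002,0.0],[0.0,0.0,0.0,0.0,0.0,0.0]]
[-0.167  0.006 -0.012  0.001  0.009 -0.174]
```

Call:
{"op": "move_arm", "data": {
  "deltas": [
    [0, -7.5, -0.3, 0, 0, 0],
    [0, -7.5, -0.3, 0, 0, 0],
    [0, -4, 0, 0, 0, 0],
    [0, 10, 0, 0, 0, 0],
    [0, 10, 0, 0, 0, 0]
  ]
}}

```text
t: 12.23
ee_pos: [440.2, 91.2, 13.1]
orientation: [-0.431, 3.107, 0.002]
ft_force: [-0.3, -0.5, -2.2]
width: 21.3
```

```bash
python3 plan.py 439.2 91.8 12.5 1.85 10 12; cat > tp.py <<'E'
import sys
from h import *; from geo import *
im=shot('top',sys.argv[1]+'.png')
f=cv2.cvtColor(im['frame'],cv2.COLOR_RGB2BGR)
cv2.imwrite('pics/c_'+sys.argv[1]+'.png',cv2.resize(f[180:270,290:450],None,fx=5,fy=5,interpolation=cv2.INTER_CUBIC))
h=cv2.cvtColor(f,cv2.COLOR_BGR2HSV); m=((h[...,0]>8)&(h[...,0]<15)&(h[...,1]>140)&(h[...,2]>125)).astype(np.uint8)
m[:180]=0;m[270:]=0;m[:,:280]=0;m[:,430:]=0
n,l,s,c=cv2.connectedComponentsWithStats(m); k=1+np.argmax(s[1:,4]); ys,xs=np.where(l==k)
P=onplane(im,np.c_[xs,ys],45)[:,:2]; Q=(P-C)@np.array([[np.cos(yaw),-np.sin(yaw)],[np.sin(yaw),np.cos(yaw)]])
print('area',s[k,4],'clamp y range',Q[:,1].min().round(1),Q[:,1].max().round(1),'butt x',Q[Q[:,1]>Q[:,1].max()-6].mean(0).round(1))
d=np.polyfit(Q[:,1],Q[:,0],1);print('axis slope',-d[0])
E
python3 tp.py t7
```

```text
t 12.23 pos [440.2  91.2  13.1] yaw_y 1.846 F [-0.3 -0.5 -2.2] w 21.3
[[0.8,0.9,0.6,0.0,0.005,-0.004],[0.0,0.0,0.0,0.0,0.0,0.0]]
area 556 clamp y range 28.0 164.3 butt x [-30.8 161.3]
axis slope 0.07631876388129476
```

View pics/c_t7.png

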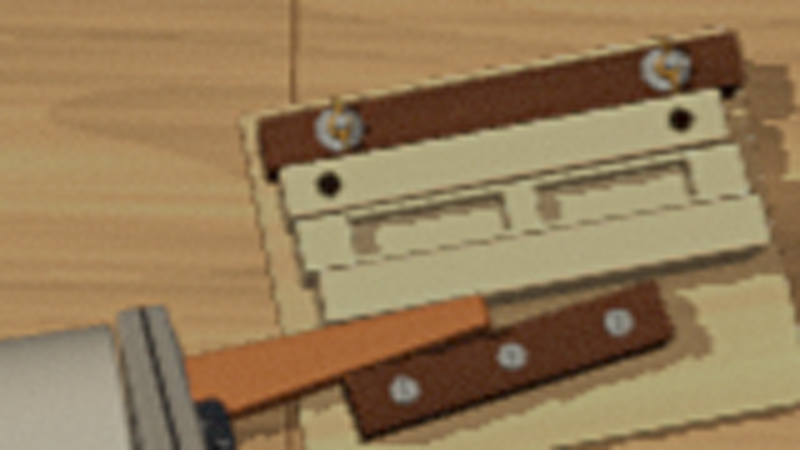

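Call:
{"op": "move_arm", "data": {
  "deltas": [
    [0.5, -7.5, 0, 0, 0.003, 0],
    [0, -7.5, 0, 0, 0, 0],
    [0, -7.5, 0, 0, 0, 0],
    [0, -4, 0, 0, 0, 0]
  ]
}}

```text
t: 12.62
ee_pos: [445.8, 67.7, 13.1]
orientation: [-0.443, 3.11, 0.001]
ft_force: [-0.5, 2.8, -1.8]
width: 21.3
```

Call:
{"op": "move_arm", "data": {
  "deltas": [
    [0, 8, 0, 0, 0, 0],
    [0, 8, 0, 0, 0, 0]
  ]
}}

```text
t: 12.78
ee_pos: [442.0, 81.5, 13.1]
orientation: [-0.437, 3.11, 0.001]
ft_force: [0.1, 0.3, -3.1]
width: 21.3
```

```bash
python3 plan.py 439.2 91.8 12.5 1.85 10 12; python3 tp.py t8
```

```text
t 12.78 pos [442.   81.5  13.1] yaw_y 1.85 F [ 0.1  0.3 -3.1] w 21.3
[[-0.2,10.7,0.6,0.001,0.001,0.0],[0.0,0.0,0.0,0.0,0.0,0.0]]
area 509 clamp y range 23.2 150.3 butt x [-29.6 147.3]
axis slope 0.08287581618104009
```

Call:
{"op": "move_arm", "data": {
  "deltas": [
    [0, -7.5, 0, 0, 0, 0],
    [0, -7.5, 0, 0, 0, 0],
    [0, -6, 0, 0, 0, 0],
    [0, 8, 0, 0, 0, 0],
    [0, 8, 0, 0, 0, 0]
  ]
}}

```text
t: 13.25
ee_pos: [443.2, 76.9, 13.1]
orientation: [-0.439, 3.11, 0.001]
ft_force: [0.5, 0.0, -2.7]
width: 21.4
```

Call:
{"op": "move_arm", "data": {
  "deltas": [
    [0, -7.5, 0, 0, 0, 0],
    [0, -7.5, 0, 0, 0, 0],
    [0, -6, 0, 0, 0, 0],
    [0, 8, 0, 0, 0, 0],
    [0, 8, 0, 0, 0, 0]
  ]
}}

```text
t: 13.67
ee_pos: [444.5, 72.0, 13.1]
orientation: [-0.438, 3.111, 0.001]
ft_force: [1.0, -0.3, -2.8]
width: 21.6
```

```bash
python3 plan.py 439.2 91.8 12.5 1.85 10 12; python3 tp.py t9
```

```text
t 13.67 pos [444.5  72.   13.1] yaw_y 1.851 F [ 1.  -0.3 -2.8] w 21.6
[[-0.2,12.0,0.3,0.001,0.001,0.001],[-0.1,8.5,0.2,0.0,0.0,0.0],[0.0,0.0,0.0,0.0,0.0,0.0]]
area 495 clamp y range 13.0 136.4 butt x [-29.4 133.4]
axis slope 0.08882277012641324
```

View pics/c_t9.png

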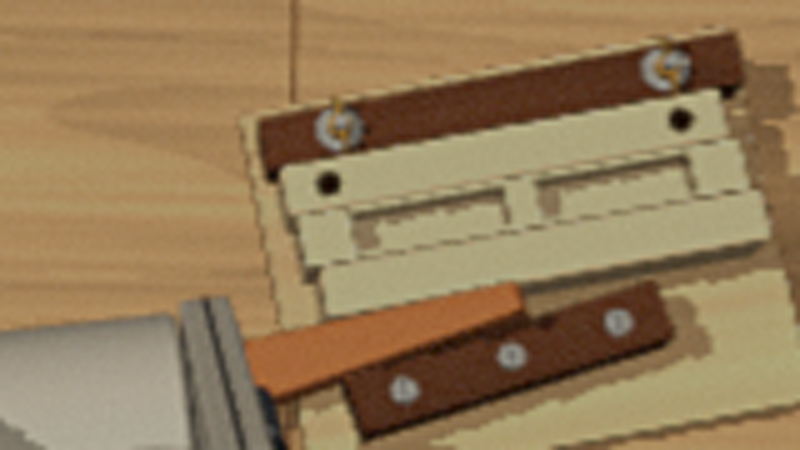

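Call:
{"op": "move_arm", "data": {
  "deltas": [
    [0, -7.5, 0, 0, 0, 0],
    [0, -7.5, 0, 0, 0, 0],
    [0, -6, 0, 0, 0, 0],
    [0, 8, 0, 0, 0, 0],
    [0, 8, 0, 0, 0, 0]
  ]
}}

```text
t: 14.13
ee_pos: [445.8, 67.4, 13.0]
orientation: [-0.44, 3.11, 0.002]
ft_force: [-0.3, -0.3, -2.8]
width: 21.2
```

Call:
{"op": "move_arm", "data": {
  "deltas": [
    [0, -7.5, 0, 0, 0, 0],
    [0, -7.5, 0, 0, 0, 0],
    [0, -6, 0, 0, 0, 0]
  ]
}}

```text
t: 14.38
ee_pos: [450.8, 48.4, 13.0]
orientation: [0.445, -3.109, -0.002]
ft_force: [-1.8, 4.0, -0.0]
width: 21.6
```

Call:
{"op": "move_arm", "data": {
  "deltas": [
    [0, 8, 0, 0, 0, 0],
    [0, 8, 0, 0, 0, 0]
  ]
}}

```text
t: 14.55
ee_pos: [447.1, 62.4, 13.0]
orientation: [-0.44, 3.11, 0.002]
ft_force: [0.3, 0.4, -2.9]
width: 21.3
```

```bash
python3 plan.py 439.2 91.8 12.5 1.85 10 12; python3 tp.py t10
```

```text
t 14.55 pos [447.1  62.4  13. ] yaw_y 1.852 F [ 0.3  0.4 -2.9] w 21.3
[[-0.2,12.0,0.2,0.001,0.0,0.002],[-0.2,12.0,0.2,0.0,0.0,0.0],[-0.1,6.4,0.1,0.0,0.0,0.0],[0.0,0.0,0.0,0.0,0.0,0.0]]
area 477 clamp y range 2.6 122.4 butt x [-29.  119.3]
axis slope 0.09169816191656296
```

Call:
{"op": "move_arm", "data": {
  "deltas": [
    [0, -7.5, 0, 0, 0, 0],
    [0, -7.5, 0, 0, 0, 0],
    [0, -6, 0, 0, 0, 0]
  ]
}}

```text
t: 14.85
ee_pos: [451.8, 44.1, 12.9]
orientation: [0.448, -3.108, -0.002]
ft_force: [-5.1, 7.3, -0.6]
width: 21.9
```

Call:
{"op": "move_arm", "data": {
  "deltas": [
    [0, 8, 0, 0, 0, 0],
    [0, 8, 0, 0, 0, 0]
  ]
}}

```text
t: 15.02
ee_pos: [448.0, 57.9, 13.0]
orientation: [0.442, -3.11, -0.002]
ft_force: [-0.5, -0.6, -2.8]
width: 21.4
```

Call:
{"op": "move_arm", "data": {
  "deltas": [
    [0, -7.5, 0, 0, 0, 0],
    [0, -7.5, 0, 0, 0, 0],
    [0, -6, 0, 0, 0, 0]
  ]
}}

```text
t: 15.27
ee_pos: [450.1, 39.4, 12.4]
orientation: [0.446, -3.102, -0.004]
ft_force: [-13.8, 19.9, -2.1]
width: 21.6
```

Call:
{"op": "move_arm", "data": {
  "deltas": [
    [0, 8, 0, 0, 0, 0],
    [0, 8, 0, 0, 0, 0]
  ]
}}

```text
t: 15.43
ee_pos: [444.6, 53.5, 12.1]
orientation: [0.442, -3.1, -0.005]
ft_force: [0.1, 1.0, -1.9]
width: 21.2
```

```bash
python3 plan.py 439.2 91.8 12.5 1.85 10 12; python3 tp.py t11
```

```text
t 15.43 pos [444.6  53.5  12.1] yaw_y 1.854 F [ 0.1  1.  -1.9] w 21.2
[[-1.7,11.9,-0.1,0.004,-0.009,0.004],[-1.7,11.9,-0.1,0.0,0.0,0.0],[-1.7,11.9,-0.1,0.0,0.0,0.0],[-0.4,2.6,-0.0,0.0,0.0,0.0],[0.0,0.0,0.0,0.0,0.0,0.0]]
area 436 clamp y range -2.7 110.2 butt x [-29.  106.9]
axis slope 0.09392010537955915
```

View pics/c_t11.png

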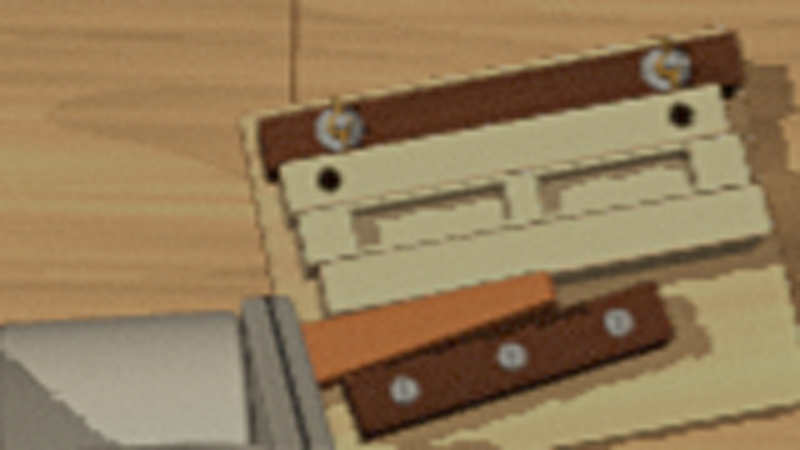

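```bash
python3 -c "
from h import *
im=shot('scene','scene11.png')
f=cv2.cvtColor(im['frame'],cv2.COLOR_RGB2BGR)
cv2.imwrite('pics/d11.png',cv2.resize(f[170:300,210:370],None,fx=4.6,fy=4.6,interpolation=cv2.INTER_CUBIC))
"
```

```text
(no output)
```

View pics/d11.png

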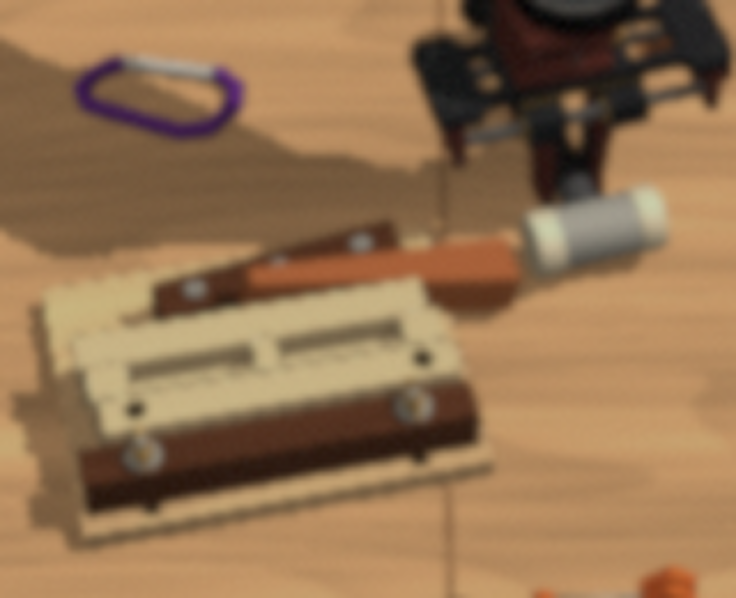

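```bash
python3 -c "
from h import *; from geo import *
im=load('scene11.png')
g=lambda p:[p[0]/4.6+209.6,p[1]/4.6+169.6]
P=onplane(im,[g((545,247)),g((655,217)),g((598,233))],30);print(P.round(1),[wc(*p[:2]).round(1) for p in P])
o=ctrl.get_obs();t=o['ee_pos'];a=1.854-np.pi/2;print('pred head',t[0]+47*np.cos(a),t[1]+47*np.sin(a))
W=onplane(im,[g((505,238)),g((520,265))],45);print(W.round(1),[wc(*p[:2]).round(1) for p in W])
f=cv2.cvtColor(im['frame'],cv2.COLOR_RGB2BGR)
cv2.imwrite('pics/e11.png',cv2.resize(f[205:245,300:360],None,fx=12,fy=12,interpolation=cv2.INTER_CUBIC))
"
```

```text
[[506.1  39.4  30. ]
 [483.6 105.4  30. ]
 [495.7  71.   30. ]] [array([-38. , 178.3]), array([-46.6, 247.4]), array([-41.7, 211.3])]
pred head 489.886251342842 67.35210948362159
[[511.9  15.7  45. ]
 [532.6  23.7  45. ]] [array([-37.1, 153.9]), array([-15.2, 157.5])]
```

View pics/e11.png

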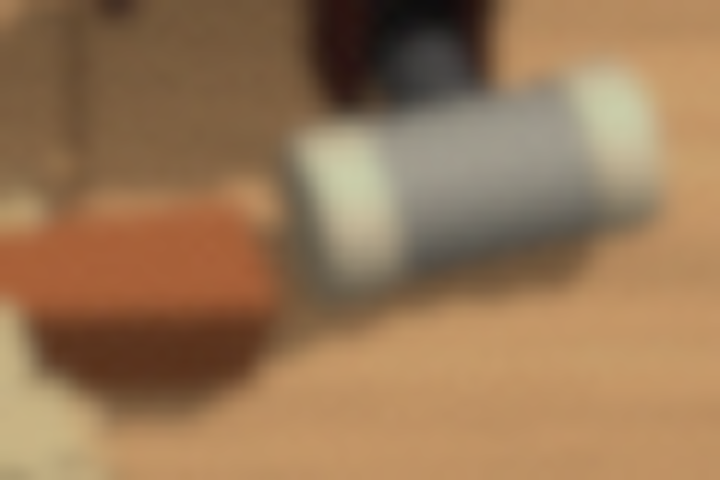

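```bash
python3 -c "
from h import *; from geo import *
im=load('scene11.png')
g=lambda p:[p[0]/12+299.5,p[1]/12+204.5]
W=onplane(im,[g((238,197)),g((272,308))],45);print(W.round(1),[wc(*p[:2]).round(1) for p in W],np.linalg.norm(W[0]-W[1]))
W=onplane(im,[g((258,372))],15);print(W,wc(*W[0,:2]))
P=onplane(im,[g((350,215)),g((615,145))],30);print(P.round(1),[wc(*p[:2]).round(1) for p in P])
P=onplane(im,[g((340,310)),g((650,215))],15);print(P.round(1),[wc(*p[:2]).round(1) for p in P])
"
```

```text
[[510.4  15.6  45. ]
 [542.9  22.2  45. ]] [array([-38.6, 154.1]), array([ -5.5, 153.9])] 33.09310495834393
[[536.07272701  19.76406666  15.        ]] [-12.65808366 152.94331933]
[[503.   41.1  30. ]
 [482.9 102.   30. ]] [array([-40.7, 180.6]), array([-48. , 244.3])]
[[518.2  38.7  15. ]
 [491.  110.4  15. ]] [array([-26.3, 175.1]), array([-38.3, 250.8])]
```

```bash
python3 -c "
from h import *; from geo import *
im=load('scene11.png')
f=cv2.cvtColor(im['frame'],cv2.COLOR_RGB2BGR)
x0,y0,s=225,190,5.5
g=cv2.resize(f[y0:y0+100,x0:x0+140],None,fx=s,fy=s,interpolation=cv2.INTER_CUBIC)
pts=[[*cw(-90,115),15],[*cw(90,115),15],[*cw(90,-115),15],[*cw(-44.5,93),45],[*cw(-26.5,-50),45],[*cw(-52+34,155),45],[*cw(-52,155),45],[*cw(-18,100),55],[*cw(-18,-100),55]]
for p in proj(im,pts): cv2.circle(g,tuple(int(v) for v in ((p-[x0,y0])*s+s/2)),4,(0,0,255),1)
cv2.imwrite('pics/g11.png',g)
im=load('t11.png')
f=cv2.cvtColor(im['frame'],cv2.COLOR_RGB2BGR)
x0,y0=310,180
g=cv2.resize(f[y0:y0+100,x0:x0+140],None,fx=s,fy=s,interpolation=cv2.INTER_CUBIC)
for p in proj(im,pts): cv2.circle(g,tuple(int(v) for v in ((p-[x0,y0])*s+s/2)),4,(0,0,255),1)
cv2.imwrite('pics/g11t.png',g)
"
```

```text
(no output)
```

View pics/g11.png

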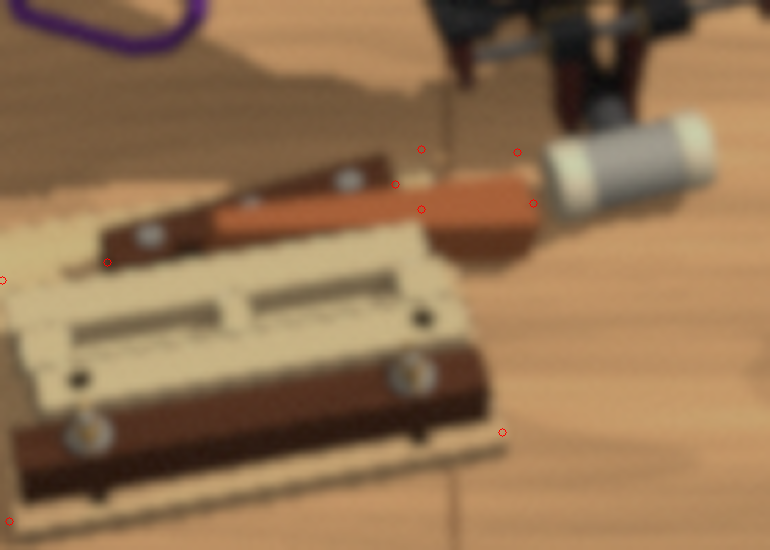

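View pics/g11t.png

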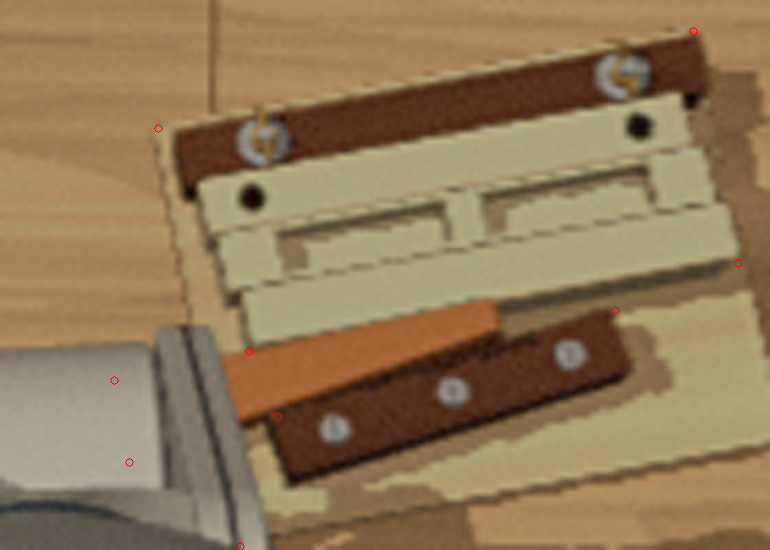

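```bash
python3 -c "
from h import *; from geo import *
im=load('scene11.png')
g=lambda p:[p[0]/5.5+224.5,p[1]/5.5+189.5]
for n,p in [('headmid',(635,160)),('headwhiteL',(575,185)),('headtop',(630,140)),('wedge',(450,200)),('wedge butt',(515,195)),('bench',(650,300)),('staveTop',(250,250))]:
  q=depthpt(im,[g(p)])[0];print(n,q.round(1),wc(*q[:2]).round(1))
T=im['cam_to_world'];print(ctrl.get_obs()['t'])
im=load('scene6.png')
print(depthpt(im,[[555/3.7+219.6,222/3.7+149.6]]).round(1))
"
```

```text
headmid [499.4  71.4  40.9] [-38.1 210.9]
headwhiteL [516.5  41.3  42.6] [-27.4 178. ]
headtop [492.6  69.   48.1] [-45.2 209.9]
wedge [529.7 -19.3  47.8] [-26.9 116. ]
wedge butt [520.6  12.2  40.4] [-29.3 148.7]
bench [549.8  78.1  -5.6] [ 12.6 207.2]
staveTop [ 569.1 -113.4   59.3] [-7.5 15.8]
15.5333
[[488.2 150.5  63.3]]
```

Call:
{"op": "move_arm", "data": {
  "deltas": [
    [-5, 0, 0, 0.004, -0.009, 0.01],
    [-4, 1, 0, 0, 0, 0.005],
    [0, 0, 0, 0, 0, 0]
  ]
}}

```text
t: 15.78
ee_pos: [455.3, 58.1, 12.5]
orientation: [-0.422, 3.109, -0.001]
ft_force: [-0.1, 0.2, -2.2]
width: 21.3
```

```bash
python3 plan.py 453 53.5 12.5 1.838 10 12
```

```text
t 15.78 pos [455.3  58.1  12.5] yaw_y 1.84 F [-0.1  0.2 -2.2] w 21.3
[[3.5,-3.9,0.0,-0.001,0.004,0.002],[0.0,0.0,0.0,0.0,0.0,0.0]]
```

Call:
{"op": "move_arm", "data": {
  "deltas": [
    [0, -7.5, 0, 0, 0, 0],
    [0, -7.5, 0, 0, 0, 0],
    [0, -6, 0, 0, 0, 0]
  ]
}}

```text
t: 16.03
ee_pos: [456.3, 38.8, 11.7]
orientation: [0.425, -3.106, -0.004]
ft_force: [-17.0, 26.4, -3.5]
width: 22.8
```

Call:
{"op": "move_arm", "data": {
  "deltas": [
    [0, 8, 0, 0, 0, 0],
    [0, 8, 0, 0, 0, 0]
  ]
}}

```text
t: 16.2
ee_pos: [450.0, 52.5, 11.1]
orientation: [0.421, -3.102, -0.005]
ft_force: [-0.0, 0.4, -3.2]
width: 21.4
```

```bash
python3 plan.py 453 53.5 12.5 1.838 10 12; python3 tp.py t12
```

```text
t 16.2 pos [450.   52.5  11.1] yaw_y 1.84 F [-0.   0.4 -3.2] w 21.4
[[-3.2,0.2,-1.5,0.005,-0.011,0.002],[0.0,0.0,0.0,0.0,0.0,0.0]]
area 416 clamp y range -2.7 106.3 butt x [-27.8 103.1]
axis slope 0.09034760140965381
```

Call:
{"op": "move_arm", "data": {
  "deltas": [
    [-4, 1, -1, 0.005, -0.011, 0],
    [0, 0, 0, 0, 0, 0]
  ]
}}

```text
t: 16.42
ee_pos: [454.5, 55.3, 12.3]
orientation: [-0.423, 3.11, -0.001]
ft_force: [0.0, 0.5, -3.2]
width: 21.5
```

Call:
{"op": "move_arm", "data": {
  "deltas": [
    [0, -7.5, 0, 0, 0, 0],
    [0, -7.5, 0, 0, 0, 0],
    [0, -6, 0, 0, 0, 0]
  ]
}}

```text
t: 16.67
ee_pos: [452.9, 36.2, 11.2]
orientation: [0.427, -3.101, -0.005]
ft_force: [-14.3, 24.1, -2.2]
width: 23.0
```

Call:
{"op": "move_arm", "data": {
  "deltas": [
    [0, 8, 0, 0, 0, 0],
    [0, 10, 0, 0, 0, 0],
    [0, 10, 0, 0, 0, 0],
    [0, 15, 0, 0, 0, 0],
    [0, 20, 0, 0, 0, 0]
  ]
}}

```text
t: 17.08
ee_pos: [436.7, 95.4, 11.6]
orientation: [0.418, -3.102, -0.005]
ft_force: [0.4, -0.1, -2.7]
width: 21.2
```

```bash
python3 plan.py 453 53.5 12.5 1.838 10 12; python3 tp.py t13; python3 -c "
from h import *
im=shot('scene','scene13.png')
f=cv2.cvtColor(im['frame'],cv2.COLOR_RGB2BGR)
cv2.imwrite('pics/d13.png',cv2.resize(f[170:300,210:370],None,fx=4.6,fy=4.6,interpolation=cv2.INTER_CUBIC))
"
```

```text
t 17.08 pos [436.7  95.4  11.6] yaw_y 1.839 F [ 0.4 -0.1 -2.7] w 21.2
[[-1.2,-11.9,-0.3,0.005,-0.011,0.001],[-1.2,-11.9,-0.2,0.0,0.0,0.0],[-1.2,-11.9,-0.2,0.0,0.0,0.0],[-0.9,-8.9,-0.2,0.0,0.0,0.0],[0.0,0.0,0.0,0.0,0.0,0.0]]
area 720 clamp y range -2.7 158.2 butt x [-31.9 154.8]
axis slope 0.09526543234295924
```

View pics/c_t13.png

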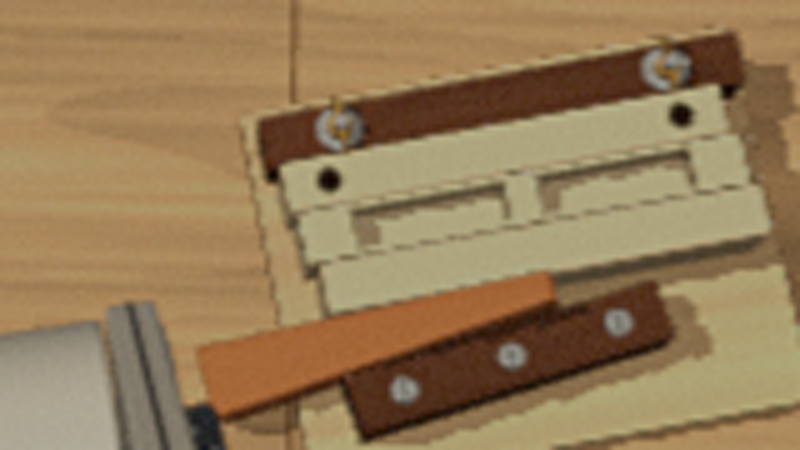

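View pics/d13.png

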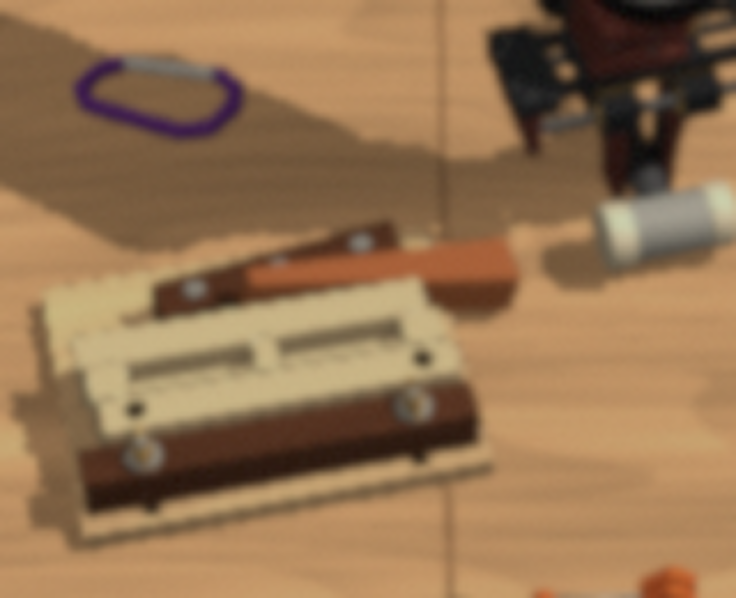

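```bash
python3 -c "
from h import *; from geo import *
for fn in ['top5','t13']:
  im=load(fn+'.png'); r=im['range_z']
  def med(x,y,z):
    u,v=proj(im,[[*cw(x,y),z]])[0].round().astype(int)
    q=[depthpt(im,[(u+i,v+j)])[0][2] for i in(-1,0,1) for j in (-1,0,1)]
    return np.median(q).round(1)
  sh = -37 if fn=='t13' else 0
  print(fn,'wedge',[(y+sh,med(-27-(y+sh)*.085 if fn=='t13' else -33.2-(y-93)*.0625,y+sh,45)) for y in range(50,195,10)])
  print('cleat',[med(-45-(y-30)*.126,y,45) for y in (-30,0,30,60,80)],'stave b,c',[med(-8,y,55) for y in (-80,-40,0,40,80)],[med(45,y,55) for y in (-80,-40,0,40,80)],'bench',[med(-60,y,0) for y in (130,150,170)],'base',[med(-75,y,15) for y in (-60,0,60,90)])
"
```

```text
top5 wedge [(50, np.float64(59.0)), (60, np.float64(54.8)), (70, np.float64(53.5)), (80, np.float64(51.5)), (90, np.float64(51.6)), (100, np.float64(49.0)), (110, np.float64(45.8)), (120, np.float64(44.5)), (130, np.float64(42.6)), (140, np.float64(40.3)), (150, np.float64(40.3)), (160, np.float64(36.3)), (170, np.float64(35.0)), (180, np.float64(33.1)), (190, np.float64(32.4))]
cleat [np.float64(44.9), np.float64(43.8), np.float64(45.3), np.float64(45.0), np.float64(44.5)] stave b,c [np.float64(56.0), np.float64(54.4), np.float64(56.3), np.float64(53.3), np.float64(54.4)] [np.float64(52.4), np.float64(54.4), np.float64(55.6), np.float64(53.6), np.float64(54.9)] bench [np.float64(0.9), np.float64(0.4), np.float64(1.6)] base [np.float64(16.4), np.float64(16.2), np.float64(14.8), np.float64(16.8)]
t13 wedge [(13, np.float64(66.6)), (23, np.float64(64.5)), (33, np.float64(63.5)), (43, np.float64(61.7)), (53, np.float64(58.0)), (63, np.float64(57.7)), (73, np.float64(55.6)), (83, np.float64(52.6)), (93, np.float64(50.4)), (103, np.float64(48.6)), (113, np.float64(45.0)), (123, np.float64(44.2)), (133, np.float64(42.9)), (143, np.float64(40.0)), (153, np.float64(37.4))]
cleat [np.float64(46.0), np.float64(45.2), np.float64(44.1), np.float64(45.2), np.float64(46.4)] stave b,c [np.float64(56.1), np.float64(55.1), np.float64(55.6), np.float64(54.2), np.float64(53.0)] [np.float64(54.4), np.float64(55.6), np.float64(56.5), np.float64(54.3), np.float64(55.3)] bench [np.float64(-0.1), np.float64(0.0), np.float64(469.1)] base [np.float64(15.6), np.float64(14.6), np.float64(14.8), np.float64(13.5)]
```

```bash
python3 plan.py 412 190 12 1.838 10 25
```

```text
t 17.18 pos [436.   96.9  11.6] yaw_y 1.842 F [ 0.2 -0.6 -3.1] w 21.5
[[-0.5,25.0,0.0,0.005,-0.011,0.004],[-0.4,25.0,-0.1,0.0,0.0,0.0],[-0.4,25.0,-0.1,0.0,0.0,0.0],[-0.3,21.2,-0.1,0.0,0.0,0.0],[0.0,0.0,0.0,0.0,0.0,0.0]]
```

Call:
{"op": "move_arm", "data": {
  "deltas": [
    [0, 25, 0, 0.005, -0.011, 0],
    [0, 25, 0, 0, 0, 0],
    [0, 25, 1, 0, 0, 0],
    [0, 14, 3, 0, 0, 0],
    [0, 0, 3, 0, 0, 0]
  ]
}}

```text
t: 17.6
ee_pos: [416.1, 186.1, 6.0]
orientation: [-0.424, 3.104, 0.001]
ft_force: [0.4, -0.7, -2.8]
width: 21.4
```

Call:
{"op": "move_arm", "data": {
  "deltas": [
    [0, 0, 2, 0, 0, 0]
  ]
}}

```text
t: 17.68
ee_pos: [416.5, 186.6, 3.9]
orientation: [-0.427, 3.102, 0.001]
ft_force: [0.3, -0.0, -2.3]
width: 21.5
```

Call:
{"op": "move_arm", "data": {
  "deltas": [
    [0, 0, 2, 0, 0, 0],
    [0, 0, 0.5, 0, 0, 0]
  ]
}}

```text
t: 17.85
ee_pos: [417.2, 185.9, 1.3]
orientation: [-0.427, 3.102, 0.001]
ft_force: [-3.7, 3.3, 9.2]
width: 21.1
```

Call:
{"op": "move_arm", "data": {
  "deltas": [
    [0, 0, 0, 0, 0, 0],
    [0, 0, 0, 0, 0, 0],
    [0, 0, 0, 0, 0, 0]
  ],
  "hand": 0
}}

```text
t: 18.1
ee_pos: [418.8, 184.2, 1.7]
orientation: [-0.423, 3.101, 0.002]
ft_force: [-0.7, 0.0, -0.2]
width: 37.9
```

```bash
python3 - <<'E'
s=open('plan.py').read()
s=s.replace("cap=40,grow=1.0):","cap=40,p_=0.0):").replace("    t=np.array([x,y,z],float)","    Rt=Rt*Ro.from_euler('y',p_)\n    t=np.array([x,y,z],float)")
s=s.replace("cap=v[5] if len(v)>5 else 40)","cap=v[5] if len(v)>5 else 40,p_=v[6] if len(v)>6 else 0)")
s=s.replace("'F',","'R',np.round((Rt.inv()*Ro.from_rotvec(o['orientation'])).as_rotvec(),3),'F',").replace("np.round(np.arctan2","np.round(np.arctan2")
open('plan.py','w').write(s)
from h import *; from geo import *
im=load('t13.png'); f=cv2.cvtColor(im['frame'],cv2.COLOR_RGB2BGR)
h=cv2.cvtColor(f,cv2.COLOR_BGR2HSV); m=((h[...,0]>8)&(h[...,0]<15)&(h[...,1]>140)&(h[...,2]>125)).astype(np.uint8)
m[:180]=0;m[270:]=0;m[:,:280]=0;m[:,430:]=0
n,l,st,c=cv2.connectedComponentsWithStats(m); k=1+np.argmax(st[1:,4])
g=cv2.erode((l==k).astype(np.uint8),np.ones((3,3))); ys,xs=np.where(g)
P=depthpt(im,np.c_[xs,ys]); 
Q=np.c_[(P[:,:2]-C)@np.array([[np.cos(yaw),-np.sin(yaw)],[np.sin(yaw),np.cos(yaw)]]),P[:,2]]
A=np.c_[Q[:,:2],np.ones(len(Q))]; co=np.linalg.lstsq(A,Q[:,2],rcond=None)[0];r=Q[:,2]-A@co
print('plane z=ax+by+c',co.round(4),'rms',r.std()); e=np.polyfit(Q[:,1],Q[:,0],1);print('axis slope',e)
print('ymin,max',Q[:,1].min(),Q[:,1].max(), 'at y=135: x',np.polyval(e,135),'z',co@[np.polyval(e,135),135,1], 'world',cw(np.polyval(e,135),135))
# edge points near y=135
for y in (125,135,145):
    s=Q[abs(Q[:,1]-y)<4]; print(y,s[:,0].min().round(1),s[:,0].max().round(1))
E
```

```text
plane z=ax+by+c [ -4.3306  -0.431  -33.9418] rms 29.857257781970105
axis slope [ -0.08836158 -21.11952964]
ymin,max 4.116409300598557 220.57976508587694 at y=135: x -33.04834278040298 z 50.99831932756991 world [519.76209039  -1.95432437]
125 -42.6 -20.0
135 -43.8 -20.3
145 -44.9 -19.6
```

```bash
python3 -c "
from geo import *
print(cw(-32.3,133.6),cw(-32.5,145))"; python3 plan.py 517.5 -3.5 75 0.28 20 30 -0.21
```

```text
[520.77975764  -3.17267173] [518.26327982   7.94791006]
t 18.1 pos [418.8 184.2   1.7] yaw_y 1.842 R [-0.173  0.155 -1.554] F [-0.7  0.  -0.2] w 37.9
[[-6.1,-27.7,-9.7,0.013,-0.012,0.119],[-9.5,-26.9,-9.3,0.013,-0.012,0.119],[-12.7,-25.7,-8.8,0.013,-0.012,0.119],[-15.8,-24.1,-8.3,0.013,-0.012,0.119],[-18.6,-22.2,-7.8,0.013,-0.012,0.119]]
[[-21.2,-19.9,-7.3,0.013,-0.012,0.119],[-23.5,-17.4,-6.7,0.013,-0.012,0.119],[-12.2,-7.0,-3.0,0.013,-0.012,0.119],[0.0,0.0,0.0,0.013,-0.012,0.119],[0.0,0.0,0.0,0.013,-0.012,0.119]]
[[0.0,0.0,0.0,0.013,-0.012,0.119],[0.0,0.0,0.0,0.013,-0.012,0.119],[0.0,0.0,0.0,0.013,-0.012,0.119],[0.0,0.0,0.0,0.001,-0.001,0.011],[0.0,0.0,0.0,0.0,0.0,0.0]]
```

Call:
{"op": "move_arm", "data": {
  "deltas": [
    [0, 0, -15, 0, 0, 0],
    [0, 0, -25, 0, 0, 0],
    [0, 0, -35, 0, 0, 0]
  ],
  "hand": -0.2
}}

```text
t: 18.35
ee_pos: [415.0, 181.0, 73.7]
orientation: [-0.42, 3.112, -0.003]
ft_force: [0.7, -0.2, 0.5]
width: 52.4
```

```bash
python3 plan.py 516.5 8 80 0.28 20 30 -0.21
```

```text
t 18.35 pos [415.  181.   73.7] yaw_y 1.839 R [-0.163  0.163 -1.553] F [ 0.7 -0.2  0.5] w 52.4
[[-7.8,-29.0,-0.9,0.012,-0.012,0.119],[-11.2,-27.8,-0.4,0.012,-0.012,0.119],[-14.4,-26.3,0.1,0.012,-0.012,0.119],[-17.4,-24.4,0.6,0.012,-0.012,0.119],[-20.2,-22.2,1.1,0.012,-0.012,0.119]]
[[-22.6,-19.6,1.7,0.012,-0.012,0.119],[-17.1,-11.6,1.5,0.012,-0.012,0.119],[0.0,0.0,0.0,0.012,-0.012,0.119],[0.0,0.0,0.0,0.012,-0.012,0.119],[0.0,0.0,0.0,0.012,-0.012,0.119]]
[[0.0,0.0,0.0,0.012,-0.012,0.119],[0.0,0.0,0.0,0.012,-0.012,0.119],[0.0,0.0,0.0,0.012,-0.012,0.119],[0.0,0.0,0.0,0.001,-0.001,0.01],[0.0,0.0,0.0,0.0,0.0,0.0]]
```

Call:
{"op": "move_arm", "data": {
  "deltas": [
    [-7.8, -29, -1, 0.012, -0.012, 0.119],
    [-11.2, -27.8, -0.4, 0.012, -0.012, 0.119],
    [-14.4, -26.3, 0, 0.012, -0.012, 0.119],
    [-17.4, -24.4, 0.6, 0.012, -0.012, 0.119],
    [-20.2, -22.2, 1, 0.012, -0.012, 0.119]
  ]
}}

```text
t: 18.77
ee_pos: [496.1, 49.0, 87.4]
orientation: [0.523, 3.012, -0.073]
ft_force: [-0.1, 0.4, -1.1]
width: 52.7
```

Call:
{"op": "move_arm", "data": {
  "deltas": [
    [-22.6, -19.6, 1.7, 0.012, -0.012, 0.119],
    [-15, -10, 1.5, 0.012, -0.012, 0.119],
    [0, 0, 0, 0.012, -0.012, 0.119],
    [0, 0, 0, 0.012, -0.012, 0.119],
    [0, 0, 0, 0.012, -0.012, 0.119]
  ]
}}

```text
t: 19.18
ee_pos: [524.8, -3.9, 90.8]
orientation: [1.39, 2.647, -0.133]
ft_force: [0.4, 0.2, -0.4]
width: 52.4
```

```bash
python3 plan.py 518 8 70 0.28 20 30 -0.21
```

```text
t 19.18 pos [524.8  -3.9  90.8] yaw_y 0.603 R [-0.053  0.035 -0.319] F [ 0.4  0.2 -0.4] w 52.4
[[17.0,1.4,18.2,0.019,-0.013,0.118],[0.0,0.0,0.0,0.019,-0.013,0.118],[0.0,0.0,0.0,0.014,-0.009,0.083],[0.0,0.0,0.0,0.0,0.0,0.0]]
```

Call:
{"op": "move_arm", "data": {
  "deltas": [
    [10, 1, 5, 0.019, -0.013, 0.118],
    [6, 0, 5, 0.019, -0.013, 0.118],
    [0, 0, 5, 0.014, -0.009, 0.083],
    [0, 0, 0, 0, 0, 0]
  ]
}}

```text
t: 19.52
ee_pos: [519.1, 5.1, 73.6]
orientation: [1.806, 2.351, -0.187]
ft_force: [-0.2, 0.6, -0.3]
width: 52.9
```

```bash
python3 plan.py 520.8 -3 11.5 0.28 20 20 -0.21; python3 -c "
from h import *
im=shot('wrist','wrist14.png')"
```

```text
t 19.52 pos [519.1   5.1  73.6] yaw_y 0.261 R [-0.001 -0.002  0.019] F [-0.2  0.6 -0.3] w 52.9
[[1.6,-0.3,19.9,0.001,0.002,-0.019],[1.6,-0.2,19.9,0.0,0.0,0.0],[1.6,-0.2,19.9,0.0,0.0,0.0],[0.2,-0.0,2.7,0.0,0.0,0.0],[0.0,0.0,0.0,0.0,0.0,0.0]]
```

View pics/wrist14.png

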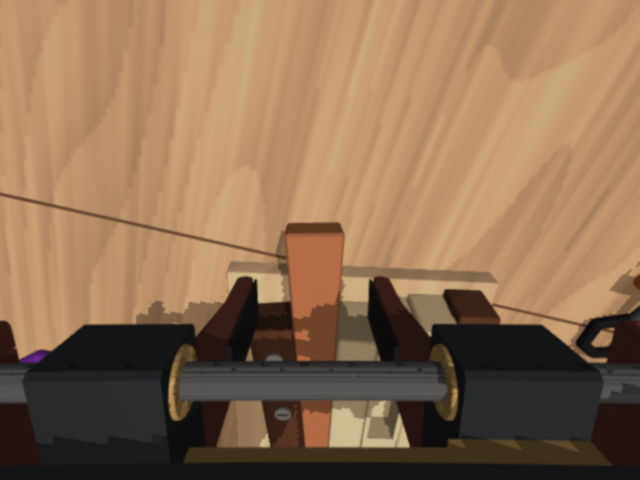

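Call:
{"op": "move_arm", "data": {
  "deltas": [
    [2, 0, 20, 0, 0, -0.01],
    [2, 0, 20, 0, 0, -0.008],
    [2, 0, 17, 0, 0, 0]
  ]
}}

```text
t: 19.82
ee_pos: [524.8, -1.1, 19.8]
orientation: [1.766, 2.376, -0.178]
ft_force: [0.3, -0.3, 0.3]
width: 52.3
```

```bash
python3 plan.py 520.8 -3 11.5 0.28 20 20 -0.21
```

```text
t 19.82 pos [524.8  -1.1  19.8] yaw_y 0.293 R [-0.012 -0.003 -0.011] F [ 0.3 -0.3  0.3] w 52.3
[[1.1,-4.5,8.2,0.012,0.003,0.011],[0.0,0.0,0.0,0.0,0.0,0.0]]
```

Call:
{"op": "move_arm", "data": {
  "deltas": [
    [2, -4.5, 7, 0.012, 0.003, 0.011],
    [0, 0, 0, 0, 0, 0]
  ]
}}

```text
t: 19.98
ee_pos: [518.5, -3.1, 10.2]
orientation: [1.784, 2.377, -0.193]
ft_force: [0.1, -0.1, 0.1]
width: 52.8
```

```bash
python3 plan.py 520.8 -2 11.5 0.28 20 20 -0.21
```

```text
t 19.98 pos [518.5  -3.1  10.2] yaw_y 0.283 R [ 0.005  0.002 -0.004] F [ 0.1 -0.1  0.1] w 52.8
[[0.2,2.5,-1.4,-0.005,-0.002,0.004],[0.0,0.0,0.0,0.0,0.0,0.0]]
```

Call:
{"op": "move_arm", "data": {
  "deltas": [
    [0, 1.5, -0.5, -0.005, 0, 0.004],
    [0, 0, 0, 0, 0, 0],
    [0, 0, 0, 0, 0, 0],
    [0, 0, 0, 0, 0, 0]
  ],
  "hand": 1
}}

```text
t: 20.32
ee_pos: [522.4, -2.4, 13.2]
orientation: [1.783, 2.371, -0.179]
ft_force: [3.4, 2.3, -6.8]
width: 31.9
```

Call:
{"op": "move_arm", "data": {
  "deltas": [
    [0, 0, 0, 0, 0, 0]
  ]
}}

```text
t: 20.4
ee_pos: [522.4, -2.4, 13.5]
orientation: [1.783, 2.371, -0.179]
ft_force: [-1.1, -1.8, -6.4]
width: 32.5
```

Call:
{"op": "move_arm", "data": {
  "deltas": [
    [4, 0, 0, 0, 0, 0],
    [4, 0, 0, 0, 0, 0]
  ]
}}

```text
t: 20.57
ee_pos: [520.3, 4.8, 12.8]
orientation: [1.784, 2.37, -0.179]
ft_force: [0.8, 0.4, -0.4]
width: 32.2
```

Call:
{"op": "move_arm", "data": {
  "deltas": [
    [4, 0, 0, 0, 0, 0],
    [5, 0, 0, 0, 0, 0]
  ]
}}

```text
t: 20.73
ee_pos: [517.8, 13.9, 11.4]
orientation: [1.783, 2.369, -0.179]
ft_force: [-0.8, -0.5, -2.3]
width: 32.5
```

Call:
{"op": "move_arm", "data": {
  "deltas": [
    [6, 0, -1, 0, 0, 0],
    [6, 0, -2, 0, 0, 0],
    [3, 0, -6, 0, 0.06, 0],
    [0, 0, -5, 0, 0.07, 0],
    [0, 0, 0, 0, 0.07, 0]
  ]
}}

```text
t: 21.15
ee_pos: [510.3, 37.6, 21.8]
orientation: [1.875, 2.515, 0.004]
ft_force: [-0.5, 0.2, -0.8]
width: 32.7
```

```bash
python3 plan.py 514 28 22 0.27 20 20 0; python3 tp.py t15; python3 -c "
from h import *
im=shot('scene','scene15.png')
f=cv2.cvtColor(im['frame'],cv2.COLOR_RGB2BGR)
cv2.imwrite('pics/d15.png',cv2.resize(f[170:300,210:370],None,fx=4.6,fy=4.6,interpolation=cv2.INTER_CUBIC))
"
```

```text
t 21.15 pos [510.3  37.6  21.8] yaw_y 0.289 R [-0.005 -0.002 -0.019] F [-0.5  0.2 -0.8] w 32.7
[[-10.3,0.8,-0.2,0.005,0.002,0.019],[0.0,0.0,0.0,0.0,0.0,0.0]]
area 84 clamp y range 33.3 68.7 butt x [-22.4  65.8]
axis slope -0.06755386341156461
```

View pics/d15.png

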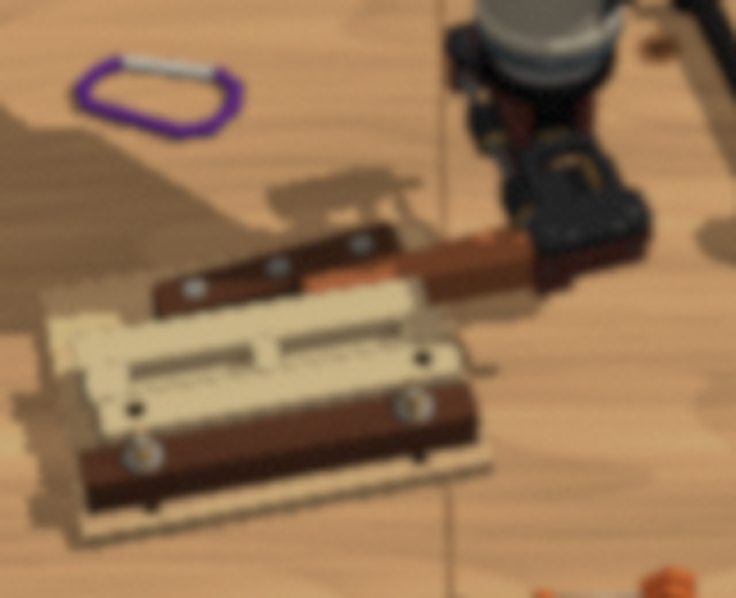

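View pics/c_t15.png

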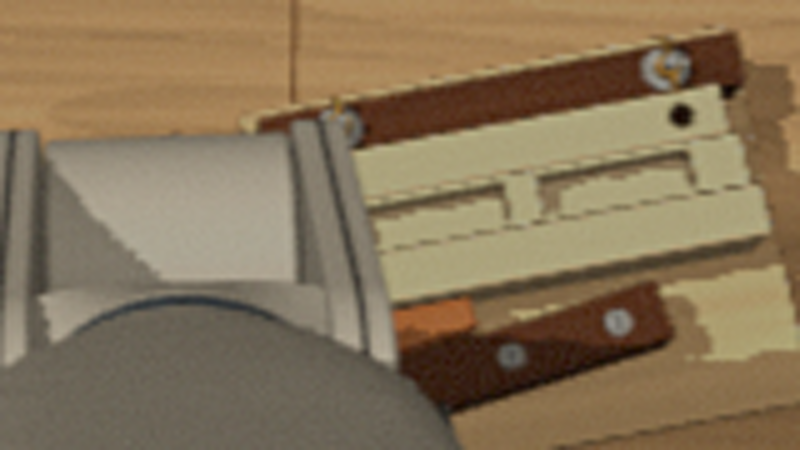

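```bash
python3 -c "
from h import *; from geo import *
im=load('t15.png')
for p in [(420,322),(440,317),(460,310)]:
  u,v=p[0]/5+289.6,p[1]/5+179.6
  q=[depthpt(im,[(u+i,v+j)])[0] for i in(-1,0,1) for j in (-1,0,1)];m=np.median(q,axis=0);print(m.round(1),wc(*m[:2]).round(1))
im=load('scene15.png')
for p in [(330,285),(370,275),(420,262),(460,255),(500,248),(520,243)]:
  u,v=p[0]/4.6+209.6,p[1]/4.6+169.6
  q=[depthpt(im,[(u+i,v+j)])[0] for i in(-1,0,1) for j in (-1,0,1)];m=np.median(q,axis=0);print(m.round(1),wc(*m[:2]).round(1))
"
```

```text
[542.5 -74.9  50.1] [-25.7  58.9]
[544.5 -83.7  51.6] [-25.5  49.9]
[548.  -92.6  52.2] [-23.9  40.5]
[552.6 -84.8  51.3] [-17.8  47.3]
[540.1 -62.2  49.6] [-25.4  71.8]
[532.3 -33.6  48.5] [-27.2 101.5]
[528.6 -10.7  49.1] [-26.2 124.7]
[525.2  12.5  50.3] [-24.7 148. ]
[518.7  24.1  48.3] [-28.8 160.7]
```

Call:
{"op": "move_arm", "data": {
  "deltas": [
    [-5, 0, 1, 0, 0, 0.01],
    [-5, 0, 1.5, 0, 0, 0.009],
    [-5, 0, 1, 0, 0, 0]
  ]
}}

```text
t: 21.5
ee_pos: [515.6, 20.7, 17.9]
orientation: [1.902, 2.485, -0.003]
ft_force: [2.2, 2.1, -0.5]
width: 32.2
```

```bash
python3 plan.py 516 15 17.5 0.27 20 20 0
```

```text
t 21.5 pos [515.6  20.7  17.9] yaw_y 0.265 R [-0.006 -0.011  0.005] F [ 2.2  2.1 -0.5] w 32.2
[[-5.6,-1.1,0.5,0.006,0.011,-0.005],[0.0,0.0,0.0,0.0,0.0,0.0]]
```

Call:
{"op": "move_arm", "data": {
  "deltas": [
    [-4, 0, 1, 0.006, 0.011, 0],
    [-4, 0, 0.5, 0, 0, 0]
  ]
}}

```text
t: 21.67
ee_pos: [518.4, 12.8, 16.1]
orientation: [1.906, 2.496, -0.002]
ft_force: [1.0, 2.9, 3.7]
width: 32.1
```

```bash
python3 plan.py 516 10 17 0.27 20 20 0; python3 tp.py t16
```

```text
t 21.67 pos [518.4  12.8  16.1] yaw_y 0.266 R [ 0.    -0.001  0.004] F [1.  2.9 3.7] w 32.1
[[-2.1,-3.0,-0.9,0.0,0.001,-0.004],[0.0,0.0,0.0,0.0,0.0,0.0]]
area 47 clamp y range 8.4 31.9 butt x [-21.9  29.2]
axis slope -0.1563914967603941
```

View pics/c_t16.png

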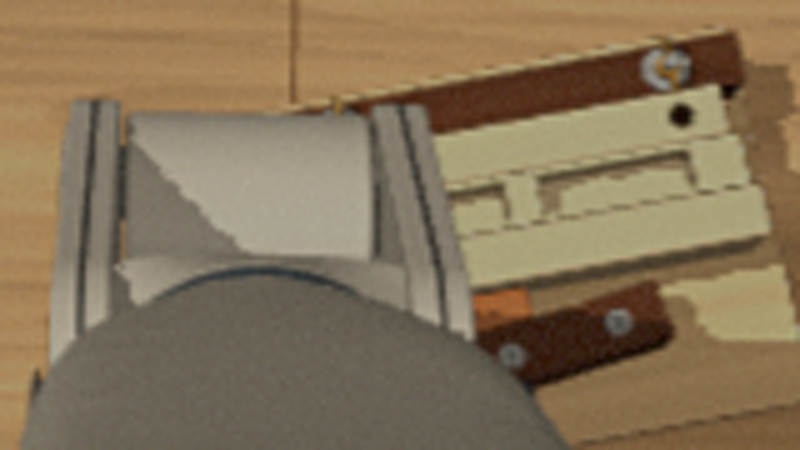

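Call:
{"op": "move_arm", "data": {
  "deltas": [
    [-1, 0, 0, 0, 0, 0],
    [0, 0, -0.3, 0, 0, 0]
  ]
}}

```text
t: 21.88
ee_pos: [519.0, 11.0, 16.3]
orientation: [1.907, 2.495, -0.002]
ft_force: [2.2, 0.6, -0.1]
width: 32.1
```

Call:
{"op": "move_arm", "data": {
  "deltas": [
    [0, 0, 0, 0, 0, 0],
    [0, 0, 0, 0, 0, 0],
    [0, 0, 0, 0, 0, 0],
    [0, 0, 0, 0, 0, 0]
  ],
  "hand": -0.2
}}

```text
t: 22.22
ee_pos: [516.9, 10.7, 15.8]
orientation: [-1.909, -2.494, 0.006]
ft_force: [-0.3, 0.6, -0.2]
width: 52.2
```

Call:
{"op": "move_arm", "data": {
  "deltas": [
    [0, 0, -10, 0, 0, 0],
    [0, 0, -20, 0, 0, 0],
    [0, 0, -30, 0, 0, 0],
    [0, 0, -30, 0, 0, 0]
  ]
}}

```text
t: 22.55
ee_pos: [511.5, 10.9, 104.1]
orientation: [-1.902, -2.484, 0.021]
ft_force: [1.0, -0.1, 0.4]
width: 52.8
```

```bash
python3 -c "
from geo import *
a=.27; hx,hy=418.8+47*np.cos(a),184.2+47*np.sin(a);print('mallet head',hx,hy)"; python3 plan.py 418 184.5 80 1.84 20 30 0
```

```text
mallet head 464.09723212919687 196.73637752437506
t 22.55 pos [511.5  10.9 104.1] yaw_y 0.264 R [0.013 0.016 1.576] F [ 1.  -0.1  0.4] w 52.8
[[29.0,-6.7,3.8,-0.001,-0.001,-0.12],[29.6,-3.2,3.8,-0.001,-0.001,-0.12],[29.8,0.3,3.8,-0.001,-0.001,-0.12],[29.5,3.9,3.7,-0.001,-0.001,-0.12],[28.8,7.4,3.7,-0.001,-0.001,-0.12]]
[[27.8,10.8,3.7,-0.001,-0.001,-0.12],[16.3,8.7,2.3,-0.001,-0.001,-0.12],[0.0,0.0,0.0,-0.001,-0.001,-0.12],[0.0,0.0,0.0,-0.001,-0.001,-0.12],[0.0,0.0,0.0,-0.001,-0.001,-0.12]]
[[0.0,0.0,0.0,-0.001,-0.001,-0.12],[0.0,0.0,0.0,-0.001,-0.001,-0.12],[0.0,0.0,0.0,-0.001,-0.001,-0.12],[0.0,0.0,0.0,0.0,0.0,-0.016],[0.0,0.0,0.0,0.0,0.0,0.0]]
```

Call:
{"op": "move_arm", "data": {
  "deltas": [
    [29, -6.7, 3, 0, 0, -0.12],
    [29.6, -3.2, 3, 0, 0, -0.12],
    [29.8, 0.3, 3, 0, 0, -0.12],
    [29.5, 4, 3, 0, 0, -0.12],
    [28.8, 7.4, 3, 0, 0, -0.12]
  ]
}}

```text
t: 22.97
ee_pos: [447.3, 142.7, 100.9]
orientation: [1.066, 2.953, -0.0]
ft_force: [0.6, 0.0, 0.7]
width: 52.5
```

Call:
{"op": "move_arm", "data": {
  "deltas": [
    [27.8, 10.8, 4, 0, 0, -0.12],
    [14, 8, 3, 0, 0, -0.12],
    [0, 0, 3, 0, 0, -0.12],
    [0, 0, 3, 0, 0, -0.12],
    [0, 0, 3, 0, 0, -0.12]
  ]
}}

```text
t: 23.38
ee_pos: [420.3, 189.6, 87.9]
orientation: [0.104, 3.137, 0.0]
ft_force: [0.4, 0.7, 0.7]
width: 52.7
```

```bash
python3 plan.py 418 184.5 60 1.84 20 30 0; python3 tp.py t17;  cat > wz.py <<'E'
import sys
from h import *; from geo import *
im=load(sys.argv[1]+'.png'); f=cv2.cvtColor(im['frame'],cv2.COLOR_RGB2BGR)
h=cv2.cvtColor(f,cv2.COLOR_BGR2HSV); m=((h[...,0]>8)&(h[...,0]<15)&(h[...,1]>140)&(h[...,2]>125)).astype(np.uint8)
m[:180]=0;m[270:]=0;m[:,:280]=0;m[:,430:]=0
n,l,st,c=cv2.connectedComponentsWithStats(m); k=1+np.argmax(st[1:,4])
ys,xs=np.where(cv2.erode((l==k).astype(np.uint8),np.ones((3,3))))
P=depthpt(im,np.c_[xs,ys]);Q=np.c_[(P[:,:2]-C)@np.array([[np.cos(yaw),-np.sin(yaw)],[np.sin(yaw),np.cos(yaw)]]),P[:,2]];Q=Q[(Q[:,2]<80)&(Q[:,2]>10)]
e=np.polyfit(Q[:,1],Q[:,2],1);print('top z vs y slope',e[0].round(4),'z@40',np.polyval(e,40).round(1),'z@150',np.polyval(e,150).round(1))
E
python3 wz.py t13; python3 wz.py t17
```

```text
t 23.38 pos [420.3 189.6  87.9] yaw_y 1.505 R [ 0.    -0.003  0.335] F [0.4 0.7 0.7] w 52.7
[[2.0,-5.3,27.9,0.0,0.001,-0.12],[0.0,0.0,0.0,0.0,0.001,-0.12],[0.0,0.0,0.0,0.0,0.001,-0.095],[0.0,0.0,0.0,0.0,0.0,0.0]]
area 724 clamp y range 7.0 166.9 butt x [-32.9 163.7]
axis slope 0.056773711466836234
top z vs y slope -0.2214 z@40 62.5 z@150 38.1
top z vs y slope 0.0018 z@40 44.9 z@150 45.1
```

View pics/c_t17.png

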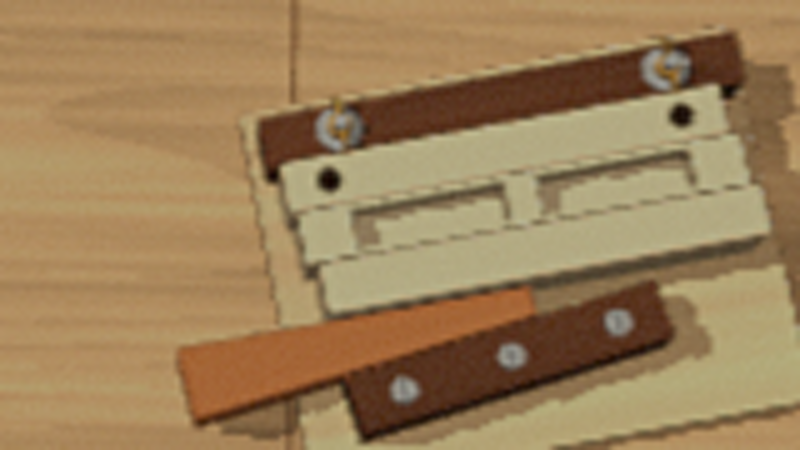

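Call:
{"op": "move_arm", "data": {
  "deltas": [
    [2, -5, 10, 0, 0, -0.12],
    [0, 0, 10, 0, 0, -0.12],
    [0, 0, 5, 0, 0, -0.095],
    [0, 0, 0, 0, 0, 0]
  ]
}}

```text
t: 23.77
ee_pos: [418.2, 184.7, 64.3]
orientation: [-0.424, 3.108, 0.0]
ft_force: [-0.1, 0.2, 0.9]
width: 52.9
```

```bash
python3 plan.py 418 184.5 3 1.84 20 20 0;  python3 -c "
from h import *; from geo import *
im=shot('wrist','wrist18.png')
print(proj(im,[[417,184,20],[462.6,196.7,20],[250,140,20]]))
im=load('t17.png')
b=onplane(im,[[p[0]/5+289.6,p[1]/5+179.6] for p in [(177,350),(196,423)]],45);print(b,b.mean(0),wc(*b.mean(0)[:2]))
"
```

```text
t 23.77 pos [418.2 184.7  64.3] yaw_y 1.842 R [ 0.001 -0.005 -0.002] F [-0.1  0.2  0.9] w 52.9
[[0.2,-0.0,20.0,-0.001,0.005,0.002],[0.1,-0.1,20.0,0.0,0.0,0.0],[0.1,-0.1,20.0,0.0,0.0,0.0],[0.0,-0.0,1.3,0.0,0.0,0.0],[0.0,0.0,0.0,0.0,0.0,0.0]]
[[311.23535264 264.16700832]
 [311.37902736 335.2328837 ]
 [315.80519873 -94.22949884]]
[[528.22299512  32.285766    45.        ]
 [495.62567649  23.23313843  45.        ]] [511.9243358   27.75945222  45.        ] [-34.6732334 165.6871088]
```

View pics/wrist18.png

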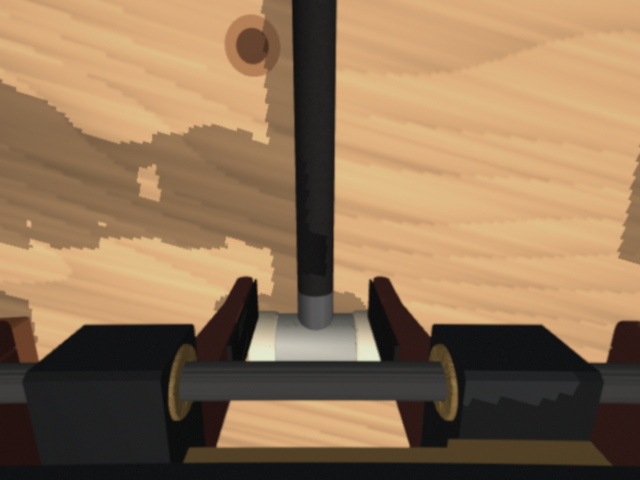

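Call:
{"op": "move_arm", "data": {
  "deltas": [
    [1, 0, 18, 0, 0.005, 0],
    [1, 0, 20, 0, 0, 0],
    [1, 0, 18, 0, 0, 0],
    [0, 0, 4, 0, 0, 0]
  ]
}}

```text
t: 24.15
ee_pos: [419.3, 185.2, 7.1]
orientation: [-0.382, 3.11, 0.003]
ft_force: [0.9, 0.6, 0.3]
width: 52.9
```

```bash
python3 plan.py 418 184.5 2 1.84 20 20 0
```

```text
t 24.15 pos [419.3 185.2   7.1] yaw_y 1.815 R [-0.001 -0.009  0.025] F [0.9 0.6 0.3] w 52.9
[[1.5,-0.4,5.1,0.001,0.009,-0.025],[0.0,0.0,0.0,0.0,0.0,0.0]]
```

Call:
{"op": "move_arm", "data": {
  "deltas": [
    [1, -0.5, 5, 0, 0.009, -0.025],
    [0, 0, 0, 0, 0, 0]
  ],
  "hand": 1
}}

```text
t: 24.32
ee_pos: [418.5, 184.4, 2.1]
orientation: [0.416, -3.112, -0.0]
ft_force: [-0.3, 0.0, -0.4]
width: 43.0
```

```bash
python3 plan.py 418 184.5 2 1.84 20 20 0
```

```text
t 24.32 pos [418.5 184.4   2.1] yaw_y 1.837 R [-0.001  0.002  0.003] F [-0.3  0.  -0.4] w 43.0
[[0.4,0.2,0.1,0.001,-0.002,-0.003],[0.0,0.0,0.0,0.0,0.0,0.0]]
```

Call:
{"op": "move_arm", "data": {
  "deltas": [
    [0, 0, 0, 0, 0, 0],
    [0, 0, 0, 0, 0, 0],
    [0, 0, 0, 0, 0, 0],
    [0, 0, 0, 0, 0, 0]
  ]
}}

```text
t: 24.65
ee_pos: [420.1, 185.0, 4.6]
orientation: [-0.411, 3.114, 0.002]
ft_force: [-0.6, 0.5, -2.7]
width: 21.4
```

Call:
{"op": "move_arm", "data": {
  "deltas": [
    [0, 0, -5, 0, 0, 0],
    [0, 0, -5, 0, 0, 0]
  ]
}}

```text
t: 24.82
ee_pos: [419.4, 184.7, 15.0]
orientation: [0.411, -3.114, -0.001]
ft_force: [0.3, -0.0, -2.3]
width: 21.1
```

```bash
python3 -c "
from geo import *
import numpy as np
a=.267; b=np.array([511.9,27.8]); ax=np.array([-np.sin(a),np.cos(a)]);mx=np.array([np.cos(a),np.sin(a)])
for s in (110,65,55,40): print(s,(b+s*ax-47*mx).round(1))"; python3 plan.py 437 107 12.5 1.838 20 20 0
```

```text
110 [437.5 121.5]
65 [449.4  78.1]
55 [452.1  68.5]
40 [456.  54.]
t 24.82 pos [419.4 184.7  15. ] yaw_y 1.833 R [-0.001  0.     0.005] F [ 0.3 -0.  -2.3] w 21.1
[[0.8,-20.0,0.6,0.001,0.0,-0.005],[0.9,-20.0,0.6,0.0,0.0,0.0],[0.9,-20.0,0.6,0.0,0.0,0.0],[0.9,-19.7,0.6,0.0,0.0,0.0],[0.0,0.0,0.0,0.0,0.0,0.0]]
```

```bash
python3 plan.py 448.5 82.5 14.6 1.838 20 24 0
```

```text
t 24.82 pos [419.4 184.7  15. ] yaw_y 1.833 R [-0.001  0.     0.005] F [ 0.3 -0.  -2.3] w 21.1
[[-0.4,-24.0,0.1,0.001,0.0,-0.005],[-0.3,-24.0,0.1,0.0,0.0,0.0],[-0.3,-24.0,0.1,0.0,0.0,0.0],[-0.3,-24.0,0.1,0.0,0.0,0.0],[-0.1,-10.3,0.0,0.0,0.0,0.0]]
[[0.0,0.0,0.0,0.0,0.0,0.0]]
```

Call:
{"op": "move_arm", "data": {
  "deltas": [
    [-0.4, -22, 0, 0, 0, -0.005],
    [-0.3, -24, 0, 0, 0, 0],
    [-0.3, -24, 0, 0, 0, 0],
    [-0.3, -22, 0, 0, 0, 0],
    [0, -8, 0, 0, 0, 0]
  ]
}}

```text
t: 25.23
ee_pos: [448.7, 87.7, 18.4]
orientation: [-0.428, 3.109, 0.002]
ft_force: [-0.2, 0.0, -2.1]
width: 21.4
```

```bash
python3 plan.py 450.7 73.3 14.6 1.838 20 24 0; python3 -c "
from h import *
im=shot('scene','scene19.png')
f=cv2.cvtColor(im['frame'],cv2.COLOR_RGB2BGR)
cv2.imwrite('pics/d19.png',cv2.resize(f[190:250,280:370],None,fx=8,fy=8,interpolation=cv2.INTER_CUBIC))
"
```

```text
t 25.23 pos [448.7  87.7  18.4] yaw_y 1.844 R [-0.001 -0.003 -0.006] F [-0.2  0.  -2.1] w 21.4
[[1.9,-14.4,3.8,0.001,0.003,0.006],[0.0,0.0,0.0,0.0,0.0,0.0]]
```

View pics/d19.png

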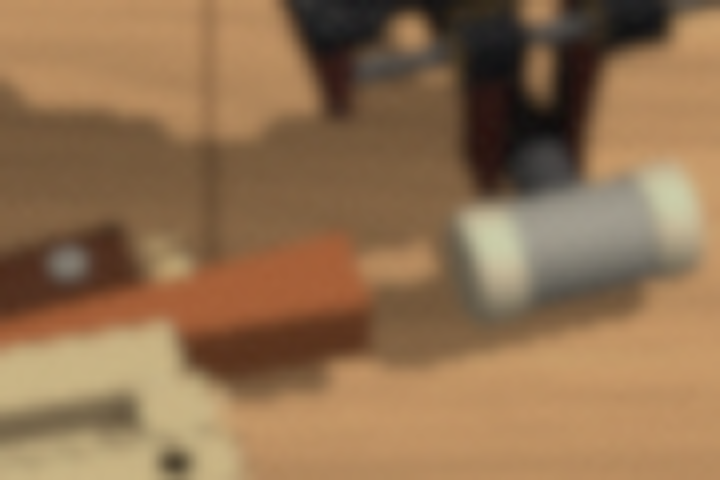

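Call:
{"op": "move_arm", "data": {
  "deltas": [
    [1, -8, 2.5, 0, 0.003, 0.006],
    [0.5, -8, 2.5, 0, 0, 0],
    [0, -3, 0, 0, 0, 0],
    [0, 0, 0, 0, 0, 0]
  ]
}}

```text
t: 25.62
ee_pos: [452.3, 68.1, 13.5]
orientation: [-0.416, 3.114, 0.002]
ft_force: [0.3, 0.3, -2.1]
width: 21.3
```

```bash
python3 plan.py 452.1 68.5 14.6 1.838 20 24 0
```

```text
t 25.62 pos [452.3  68.1  13.5] yaw_y 1.836 R [-0.001 -0.     0.002] F [ 0.3  0.3 -2.1] w 21.3
[[0.1,0.4,-1.1,0.001,0.0,-0.002],[0.0,0.0,0.0,0.0,0.0,0.0]]
```

Call:
{"op": "move_arm", "data": {
  "deltas": [
    [0, -7.5, -0.5, 0, 0, 0],
    [0, -7.5, 0, 0, 0, 0],
    [0, -5, 0, 0, 0, 0]
  ]
}}

```text
t: 25.87
ee_pos: [457.1, 49.1, 13.8]
orientation: [0.42, -3.112, -0.002]
ft_force: [-0.9, -0.2, -3.2]
width: 21.2
```

Call:
{"op": "move_arm", "data": {
  "deltas": [
    [0, 8, 0, 0, 0, 0],
    [0, 8, 0, 0, 0, 0]
  ]
}}

```text
t: 26.03
ee_pos: [453.6, 63.3, 13.8]
orientation: [0.416, -3.113, -0.002]
ft_force: [0.4, 0.4, -2.5]
width: 21.4
```

```bash
python3 plan.py 452.1 68.5 14.6 1.838 20 24 0;python3 tp.py t20; python3 wz.py t20
```

```text
t 26.03 pos [453.6  63.3  13.8] yaw_y 1.836 R [-0.001  0.     0.002] F [ 0.4  0.4 -2.5] w 21.4
[[0.1,5.4,-0.8,0.001,0.0,-0.002],[0.0,0.0,0.0,0.0,0.0,0.0]]
area 461 clamp y range 1.4 120.7 butt x [-27.3 117.5]
axis slope 0.052029531606577556
top z vs y slope 0.0046 z@40 44.9 z@150 45.4
```

Call:
{"op": "move_arm", "data": {
  "deltas": [
    [0, -7.5, 0, 0, 0, 0],
    [0, -7.5, 0, 0, 0, 0],
    [0, -6, 0, 0, 0, 0]
  ]
}}

```text
t: 26.33
ee_pos: [458.2, 45.0, 13.8]
orientation: [0.425, -3.111, -0.002]
ft_force: [-0.4, 0.1, -3.8]
width: 21.3
```

Call:
{"op": "move_arm", "data": {
  "deltas": [
    [0, 8, 0, 0, 0, 0],
    [0, 8, 0, 0, 0, 0]
  ]
}}

```text
t: 26.5
ee_pos: [454.9, 58.6, 13.9]
orientation: [0.42, -3.113, -0.002]
ft_force: [0.7, -0.5, -2.9]
width: 21.5
```

Call:
{"op": "move_arm", "data": {
  "deltas": [
    [0, -7.5, 0, 0, 0, 0],
    [0, -7.5, 0, 0, 0, 0],
    [0, -6, 0, 0, 0, 0]
  ]
}}

```text
t: 26.75
ee_pos: [458.0, 39.7, 13.5]
orientation: [0.423, -3.108, -0.004]
ft_force: [-14.1, 23.3, 0.2]
width: 21.5
```

Call:
{"op": "move_arm", "data": {
  "deltas": [
    [0, 8, 0, 0, 0, 0],
    [0, 8, 0, 0, 0, 0]
  ]
}}

```text
t: 26.92
ee_pos: [453.2, 53.6, 13.3]
orientation: [0.419, -3.107, -0.004]
ft_force: [0.4, 0.1, -2.8]
width: 21.5
```

```bash
python3 plan.py 452.1 68.5 14.6 1.838 20 24 0;python3 tp.py t21; python3 wz.py t21
```

```text
t 26.92 pos [453.2  53.6  13.3] yaw_y 1.839 R [-0.004  0.006 -0.001] F [ 0.4  0.1 -2.8] w 21.5
[[-2.9,14.7,-1.2,0.004,-0.006,0.001],[0.0,0.0,0.0,0.0,0.0,0.0]]
area 420 clamp y range -4.4 106.7 butt x [-29.3 103.6]
axis slope 0.06056952869985539
top z vs y slope -0.001 z@40 45.1 z@150 45.0
```

Call:
{"op": "move_arm", "data": {
  "deltas": [
    [-2.5, 2, -1, 0.004, -0.006, 0],
    [0, 0, 0, 0, 0, 0]
  ]
}}

```text
t: 27.13
ee_pos: [455.1, 57.7, 14.5]
orientation: [-0.423, 3.112, -0.001]
ft_force: [0.0, -0.4, -2.7]
width: 21.4
```

Call:
{"op": "move_arm", "data": {
  "deltas": [
    [0, -7.5, 0, 0, 0, 0],
    [0, -7.5, 0, 0, 0, 0],
    [0, -6, 0, 0, 0, 0]
  ]
}}

```text
t: 27.38
ee_pos: [457.0, 38.1, 14.0]
orientation: [0.426, -3.105, -0.002]
ft_force: [-20.8, 26.7, 1.5]
width: 21.8
```

Call:
{"op": "move_arm", "data": {
  "deltas": [
    [0, 8, 0, 0, 0, 0],
    [0, 8, 0, 0, 0, 0]
  ]
}}

```text
t: 27.55
ee_pos: [451.2, 51.6, 13.7]
orientation: [0.422, -3.102, -0.003]
ft_force: [0.7, 0.3, -2.5]
width: 21.5
```

```bash
python3 plan.py 455.5 55 14.6 1.838 20 24 0;python3 tp.py t22; python3 wz.py t22
```

```text
t 27.55 pos [451.2  51.6  13.7] yaw_y 1.841 R [-0.003  0.01  -0.003] F [ 0.7  0.3 -2.5] w 21.5
[[-5.0,2.1,-1.0,0.003,-0.01,0.003],[0.0,0.0,0.0,0.0,0.0,0.0]]
area 411 clamp y range -4.4 104.9 butt x [-29.2 101.9]
axis slope 0.06135926461122574
top z vs y slope -0.003 z@40 45.2 z@150 44.9
```

Call:
{"op": "move_arm", "data": {
  "deltas": [
    [-5, 3, -1, 0.003, -0.01, 0.003],
    [0, 2, 0, 0, 0, 0],
    [0, 0, 0, 0, 0, 0]
  ]
}}

```text
t: 27.85
ee_pos: [456.5, 59.0, 15.0]
orientation: [-0.42, 3.11, -0.001]
ft_force: [-0.3, -0.5, -3.2]
width: 21.2
```

Call:
{"op": "move_arm", "data": {
  "deltas": [
    [0, -8, 0, 0, 0, 0],
    [0, -8, 0, 0, 0, 0],
    [0, -5, 0, 0, 0, 0]
  ]
}}

```text
t: 28.1
ee_pos: [459.1, 39.0, 14.7]
orientation: [0.424, -3.11, -0.002]
ft_force: [-17.1, 24.7, 1.1]
width: 21.9
```

Call:
{"op": "move_arm", "data": {
  "deltas": [
    [0, 8, 0, 0, 0, 0],
    [0, 10, 0, 0, 0, 0],
    [0, 15, 0, 0, 0, 0],
    [0, 20, 0, 0, 0, 0],
    [0, 25, 0, 0, 0, 0]
  ]
}}

```text
t: 28.52
ee_pos: [439.1, 111.3, 14.7]
orientation: [0.41, -3.112, -0.002]
ft_force: [0.6, -0.7, -3.4]
width: 21.4
```

```bash
python3 plan.py 420 180 10 1.838 20 24 0;python3 tp.py t23; python3 wz.py t23; for k in t21 t22 t23; do echo; done; python3 -c "
import cv2,numpy as np
a=[cv2.imread('pics/%s.png'%k)[200:260,370:410].astype(int) for k in ('t21','t22','t23')]
print(np.abs(a[1]-a[0]).max(2).max(),np.abs(a[2]-a[1]).max(2).max(), (np.abs(a[1]-a[0]).max(2)>25).sum(),(np.abs(a[2]-a[1]).max(2)>25).sum())"
```

```text
t 28.52 pos [439.1 111.3  14.7] yaw_y 1.833 R [-0.002  0.003  0.005] F [ 0.6 -0.7 -3.4] w 21.4
[[0.2,23.9,1.6,0.002,-0.003,-0.005],[0.1,23.9,1.6,0.0,0.0,0.0],[0.1,23.4,1.5,0.0,0.0,0.0],[0.0,0.0,0.0,0.0,0.0,0.0]]
area 710 clamp y range -4.4 156.0 butt x [-31.6 152.8]
axis slope 0.061245071249574734
top z vs y slope 0.0034 z@40 44.8 z@150 45.2



20 18 0 0
```

View pics/c_t23.png

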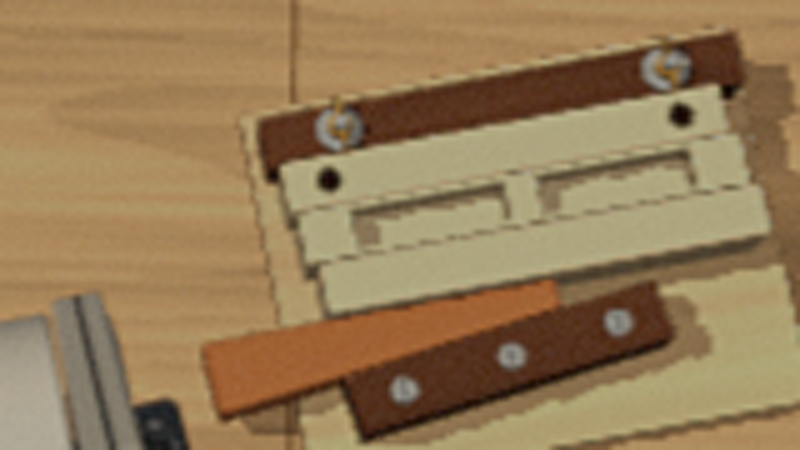

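Call:
{"op": "move_arm", "data": {
  "deltas": [
    [0, 24, 0, 0, -0.003, 0],
    [0, 24, 1, 0, 0, 0],
    [0, 20, 3, 0, 0, 0],
    [0, 4, 3, 0, 0, 0],
    [0, 0, 2, 0, 0, 0]
  ]
}}

```text
t: 28.98
ee_pos: [421.5, 188.5, 6.6]
orientation: [-0.415, 3.108, 0.006]
ft_force: [0.1, -1.6, -2.3]
width: 21.0
```

```bash
python3 plan.py 420 182 4.6 1.838 20 24 0
```

```text
t 28.98 pos [421.5 188.5   6.6] yaw_y 1.836 R [-0.003 -0.007  0.002] F [ 0.1 -1.6 -2.3] w 21.0
[[3.2,-5.9,2.0,0.003,0.007,-0.002],[0.0,0.0,0.0,0.0,0.0,0.0]]
```

Call:
{"op": "move_arm", "data": {
  "deltas": [
    [0, 0, 1.5, 0.003, 0.007, 0],
    [0, 0, 1, 0, 0, 0]
  ]
}}

```text
t: 29.15
ee_pos: [422.0, 187.9, 3.8]
orientation: [0.417, -3.113, 0.001]
ft_force: [-1.7, 5.0, 10.1]
width: 21.4
```

Touching the bench; release and withdraw.

Call:
{"op": "move_arm", "data": {
  "deltas": [
    [0, 0, -0.3, 0, 0, 0],
    [0, 0, 0, 0, 0, 0],
    [0, 0, 0, 0, 0, 0],
    [0, 0, 0, 0, 0, 0]
  ],
  "hand": -0.1
}}

```text
t: 29.48
ee_pos: [423.9, 185.7, 4.5]
orientation: [-0.411, 3.113, -0.001]
ft_force: [-1.3, -0.0, -0.2]
width: 44.8
```

Call:
{"op": "move_arm", "data": {
  "deltas": [
    [0, 0, -8, 0, 0, 0],
    [0, 0, -20, 0, 0, 0],
    [0, 0, -35, 0, 0, 0],
    [0, 0, -40, 0, 0, 0],
    [0, 0, -40, 0, 0, 0]
  ]
}}

```text
t: 29.9
ee_pos: [419.1, 182.4, 147.3]
orientation: [0.406, -3.1, 0.008]
ft_force: [0.4, 0.0, -0.4]
width: 48.4
```

Call:
{"op": "move_arm", "data": {
  "deltas": [
    [20, 10, -10, 0, 0, 0],
    [20, 20, 0, 0, 0, 0],
    [10, 30, 0, 0, 0, 0],
    [0, 10, 0, 0, 0, 0],
    [0, 0, 0, 0, 0, 0]
  ]
}}

```text
t: 30.32
ee_pos: [357.3, 240.1, 171.5]
orientation: [-0.4, 3.108, 0.004]
ft_force: [-0.5, -0.2, -0.1]
width: 48.2
```

```bash
python3 plan.py 420 182 150 1.838 1;python3 tp.py t24; python3 wz.py t24; python3 -c "
from h import *
im=shot('scene','scene24.png')"
```

```text
t 30.32 pos [357.3 240.1 171.5] yaw_y 1.827 R [-0.001 -0.008  0.011] F [-0.5 -0.2 -0.1] w 48.2
[[-20.8,-32.7,9.9,0.001,0.008,-0.011]]
area 711 clamp y range -4.4 156.0 butt x [-31.6 152.7]
axis slope 0.06262383017448761
top z vs y slope -0.0004 z@40 45.0 z@150 45.0
```

View pics/t24.png

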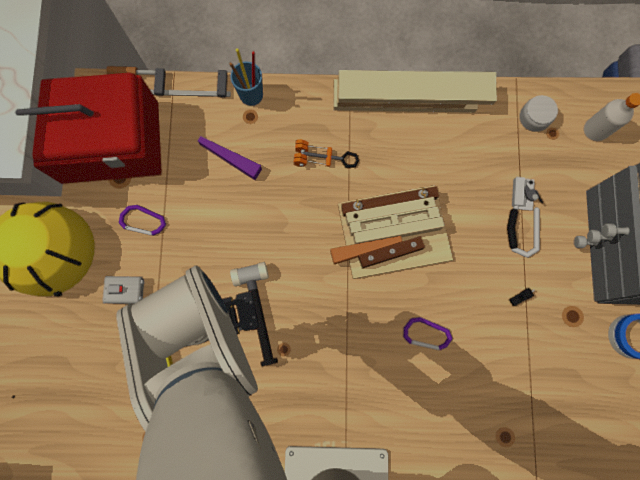

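View pics/scene24.png

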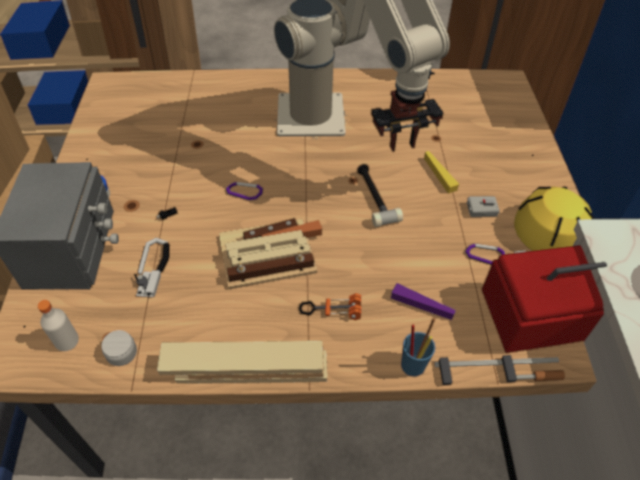

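```bash
python3 -c "
from h import *; from geo import *
im=load('t24.png')
def med(x,y,z):
    u,v=proj(im,[[*cw(x,y),z]])[0].round().astype(int)
    return float(np.median([depthpt(im,[(u+i,v+j)])[0][2] for i in(-1,0,1) for j in (-1,0,1)]).round(1))
print([[med(x,y,55) for y in (-85,-10,85)] for x in (-8,45)])
print(ctrl.close_job())"
```

```text
[[54.8, 54.9, 55.4], [55.3, 54.0, 56.1]]
the job is handed in; nothing more can be done
None
```

The wedge is driven tight and flat in the clamp, the mallet is back on the bench, and the job was handed in at about 30 s of the 62 s allowed. It took two attempts to get there.

**First attempt failed:** I let go of the wedge with its weight past the base's edge, and it tipped about 12° (tip up, butt down). I only noticed after I had tapped it. I laid the mallet down, gripped the wedge and drew it back. I then levelled it and slid it by hand deep enough to lie flat on the base, let go, picked up the mallet and tapped again.

**Taps:** I used separate taps at about 0.09 m/s, aimed at the butt. In the second round five taps brought it tight. The last two, read at 30 to 34 N at the wrist, gave no visible movement in the top view, which resolves about 2 mm. A few taps also pushed the mallet sideways by a few mm, with 14 to 21 N of side force. I moved it back in line after each one.

**Last checks before handing in:**
- **Wedge:** its top is level at 45 mm along its whole length, so it is flat on the base. The butt stands about 41 mm past the base edge, within the 10 to 50 mm given.
- **Staves:** I measured the tops of two of the three, at 54 to 56 mm, so they stand flat. No gaps show between them from above. The gap between the last stave and the stop rail is hidden from the cameras, so I judged that one only from the resistance.
- **Mallet and gear:** the mallet lies on the bench off the clamp. The climbing gear and the look-alike wedges look unmoved; the yellow one was partly hidden in the last top view. The gripper touches nothing.

**Disagreement:** the scene camera reads about 6 to 7 mm off the top camera in x around the clamp, so I took positions there from the top camera.

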